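# Ready the glue warmer

### The arm

A 7-joint arm with a two-finger parallel gripper is mounted at the origin on the work surface. World frame = base frame: x ahead of the robot, y to its left, z up, the work surface at z = 0. Lengths are in mm, angles in rad, forces in N, time in s.
With the tool pointing down it reaches from about 400 to 875 mm from the base axis. Payload 4.4 kg.
Tool frame: the origin (TCP) lies on the centre line of the jaws, within the pads' length; the fingertips stand 14 mm ahead of it and the grasp point (between the pads) lies 5 mm behind it (tips_ahead is the distance from the TCP to the fingertips, in mm); z points along the fingers, y is the line along which they close (so a half turn about z gives the same grasp; the last joint's range is limited). The gripper opens to 85 mm and grips with 20 to 120 N. Pads are 22 mm wide; open, the fingers measure 114 mm over their backs; the gripper's body (76 mm by 85 mm) begins 54 mm behind the grasp point. The pads swing forward as they close: fully open they stand 13 mm farther back than shut.
Start: joints at [-1.32, 0.628, 0.038, 1.517, -0.027, 0.996, -0.02], TCP at [202.469, 617.676, 245.313] pointing down, gripper open.
Joint ranges: [-3.06, 3.06], [-0.37, 2.12], [-1.25, 1.32], [0.18, 2.47], [-1.1, 4.24], [0.23, 1.98], [-2.94, 2.94]. Speed limits (rad/s): [2.57, 2.57, 3.14, 3.14, 3.14, 3.14, 3.14].

### API

Orientations are given as [roll, pitch, yaw] about the fixed x, y, z axes, in that order (R = Rz(yaw) Ry(pitch) Rx(roll)).
In Python, from cell import * gives the robot as it stands.
- The arm moves only by the tool move_arm, never from a script. Its argument "rows" is text: rows parted by semicolons, each of 7 numbers parted by spaces: the shift along the tool's x, y, z scaled (see below), then the turn, a rotation vector about the tool's x, y, z scaled (see below), then the closure, from -1 (fully open) to 1 (shut). A call has 1 to 12 rows; each row is the pose to reach, as a shift and turn from the pose commanded when the call began, along the tool's axes at that moment; what a row does not reach only later rows make up. The controller multiplies each number of a shift by 0.3 m and each number of a turn by pi/2 rad. A row lasts 1/12 s, in which the tool goes at most 41.7 mm and 7.16 degrees, less where a joint would pass 70% of its speed; a pose out of reach is approached as far as the arm can. A call with a number of a shift or a turn outside -1 to 1 is refused whole. A call with a gripper value outside its range is refused whole. The fingers move at their own pace and stop on an object; the grip force is fixed at half the most. Time passes only in rows, so rows that repeat a pose let the fingers close. It gives the time, the measured TCP pose, the force, the opening and the grip force at its end, in the units of the state.
- read_state(): the state, without advancing time (a new reading comes with each control period).
- get_image(name): name is "side" or "top"; returns a dict with "img" (420x560x3 uint8, red, green, blue), "vfov" (degrees; the focal length in pixels is half the picture's height over the tangent of half this angle, whatever the lens; pixels are square), "cx", "cy" (the principal point, pixels), "extrinsics" (4x4, takes a point from camera to world coordinates). Camera axes: x right, y up, looking along -z (the intrinsics and any distortion apply to the point x, -y, -z); pixel columns grow to the right and rows downward; lengths in mm; the calibration is good to about 2 mm. A picture is of the moment at which its call begins. There is no depth.
- finish_job(): hands the job in; it is judged then, once.
The state is a dict: "clock": time; "qpos": joint angles; "qd": joint speeds; "tau": joint torques, N m; "eef_pos": TCP position; "tool_rot": TCP orientation; "force": force on the tool from outside, world axes, zero at the start; "torque": the same for the moment, N m; "width": finger opening in mm; "gripper_force": force on a finger pad.
Only numpy, scipy, OpenCV 4.12 (cv2) and the standard library are available. Lean on these libraries where they do the work, as an engineer would, in place of code of your own. Each camera call takes 0.05 s, during which the arm holds its last target. There are 200 camera calls.

### The job

Get the glue warmer ready: slide every glue pot across the warming plate, without lifting it, onto a dark heating ring of its own until it is hard up against the back rail, and push a brush sleeve fully down over the neck of every pot. Only when all the pots are home and sleeved, throw the heat lever fully over, away from you, to switch on. Leave the other things on the bench where they are.

Things in the scene. Friction and masses are not known exactly. Their poses are not given: they have to be found in the camera images.
- warmer: Aluminium warming plate, fixed, 490 mm wide (y), x from -147 to +135 mm in its frame, top 30 mm above the bench. Origin on the bench; +x points away from the robot. Steel back rail: near face at x = +113 mm, 26 mm high; 8 mm lip along the other edges. Four dark flush heating rings (92 mm) in a row at the rail; four white parking circles at x = -75 mm, where the pots start.
- ring0 (a point): Centre of heating ring 0, on the plate's top; rings lie 115 mm apart along the plate's y, at x = +75 mm in its frame. A pot pushed up against the back rail there stands centred on it.
- ring1 (a point): Centre of heating ring 1, on the plate's top; rings lie 115 mm apart along the plate's y, at x = +75 mm in its frame. A pot pushed up against the back rail there stands centred on it.
- ring2 (a point): Centre of heating ring 2, on the plate's top; rings lie 115 mm apart along the plate's y, at x = +75 mm in its frame. A pot pushed up against the back rail there stands centred on it.
- ring3 (a point): Centre of heating ring 3, on the plate's top; rings lie 115 mm apart along the plate's y, at x = +75 mm in its frame. A pot pushed up against the back rail there stands centred on it.
- pot0: Lidded steel glue pot 0 (three or four of four alike are present; loose, about 0.6 kg, smooth foot, friction about 0.25; drags hard if pressed down). Foot 76 mm across, 8 mm high; body 68 mm across up to the flat lid, 50 mm above the underside; on the lid a brass neck 26 mm across, 34 mm high, its last 6 mm tapered. Origin at the centre of its underside, z up.
- pot1: Lidded steel glue pot 1 (three or four of four alike are present; loose, about 0.6 kg, smooth foot, friction about 0.25; drags hard if pressed down). Foot 76 mm across, 8 mm high; body 68 mm across up to the flat lid, 50 mm above the underside; on the lid a brass neck 26 mm across, 34 mm high, its last 6 mm tapered. Origin at the centre of its underside, z up.
- pot2: Lidded steel glue pot 2 (three or four of four alike are present; loose, about 0.6 kg, smooth foot, friction about 0.25; drags hard if pressed down). Foot 76 mm across, 8 mm high; body 68 mm across up to the flat lid, 50 mm above the underside; on the lid a brass neck 26 mm across, 34 mm high, its last 6 mm tapered. Origin at the centre of its underside, z up.
- pot3: Lidded steel glue pot 3 (three or four of four alike are present; loose, about 0.6 kg, smooth foot, friction about 0.25; drags hard if pressed down). Foot 76 mm across, 8 mm high; body 68 mm across up to the flat lid, 50 mm above the underside; on the lid a brass neck 26 mm across, 34 mm high, its last 6 mm tapered. Origin at the centre of its underside, z up.
- sleeve0: Brush sleeve 0: loose plain steel tube, outside diameter 38 mm, bore 30 mm, 55 mm long, 70 g, standing on the sleeve board. All four are alike and any fits any pot's neck; fully down, its lower end rests on the lid. Origin at its centre, halfway up its axis, z along the tube.
- sleeve1: Brush sleeve 1: loose plain steel tube, outside diameter 38 mm, bore 30 mm, 55 mm long, 70 g, standing on the sleeve board. All four are alike and any fits any pot's neck; fully down, its lower end rests on the lid. Origin at its centre, halfway up its axis, z along the tube.
- sleeve2: Brush sleeve 2: loose plain steel tube, outside diameter 38 mm, bore 30 mm, 55 mm long, 70 g, standing on the sleeve board. All four are alike and any fits any pot's neck; fully down, its lower end rests on the lid. Origin at its centre, halfway up its axis, z along the tube.
- sleeve3: Brush sleeve 3: loose plain steel tube, outside diameter 38 mm, bore 30 mm, 55 mm long, 70 g, standing on the sleeve board. All four are alike and any fits any pot's neck; fully down, its lower end rests on the lid. Origin at its centre, halfway up its axis, z along the tube.
- rack: Sleeve board: flat wooden board 150 by 150 by 12 mm fixed at one side of the plate (left or right), with the four sleeves standing on it, two by two, 76 mm apart. Origin under its centre.
- heat (a joint): Angle of the heat lever (rad): about 0 = off, leaning towards the robot (the base's -x); 1.0 = fully on, leaning away from the robot. Stays where it is left; little force moves it (about 1 N at the tip).
- heat_tip (a point): Centre of the 26 mm black ball on the end of the heat lever, 80 mm from its pivot; the pivot is 22 mm above the bench, in a grey block 70 by 50 by 25 mm fixed to the bench at the other side of the plate. The rod is 10 mm thick.
- heat_base: The heat lever's grey block; origin under its centre, +x away from the robot: the lever swings in its x-z plane, symmetrically about upright (28.6 degrees either side).
- jar: Amber jar, 56 mm in diameter, 85 mm high, loose, not part of the job. Origin at its underside.
- tin: Tin, 60 mm in diameter, 70 mm high, loose, not part of the job. Origin at its underside.
- offcut_a: Pale wooden offcut, 40 x 80 x 30 mm, loose, not part of the job. Origin at its underside.
- offcut_b: Dark wooden offcut, 35 x 70 x 22 mm, loose, not part of the job. Origin at its underside.
- brush: Hand brush lying at the far side, along its x, loose, not part of the job. Origin at its underside.
- scraper: Flat scraper lying at the far side, along its x, loose, not part of the job. Origin at its underside.
Mind the look-alikes: they are no part of the job. What is shaped like the pot1 but pink or purple is not meant.

How it is judged:
By the outcome, as a careful person would: the job done as asked, in the order asked, and still so for the second after the job is handed in, with the robot touching nothing.
Of pot0, pot1, pot2, pot3 only 3 to 4 are there at a start; the rules pass over those that are not, and their reading is None.
At some moment in a run one of pot0, pot1, pot2, pot3 may be knocked a few centimetres aside while the robot is not near it.
It also fails if it takes over 210 s, if anything falls off the work surface, if the arm or the gripper's body presses on something with over 40 N, if the wrist force passes 120 N, or if a joint passes its speed limit or range.

## Working session

There is one attempt and no reset: what is moved stays moved. The work goes in short steps, Python scripts to look and compute and a tool call to move; the robot and the scene stay as the last step left them, time stands still between calls to the robot, and variables do not carry over. Pictures are saved under pics/ and viewed, at most 14 in all, crops included, and the job is handed in when it is done.

Besides the shell and the picture viewer there is one more tool, called after "Emit:" in YAML: its name, and indented under it one key for each argument. move_arm: Moves the arm, as the interface text tells. Its arguments: {"type":"object","properties":{"rows":{"type":"string"}},"required":["rows"]}

```bash
mkdir -p pics; ls; cat > h.py <<'E'
from cell import *
import numpy as np, cv2
def cam(n):
    d=get_image(n); return d
def save(d,name): cv2.imwrite('pics/'+name+'.png',cv2.cvtColor(d['img'],cv2.COLOR_RGB2BGR))
E
python3 - <<'E'
from h import *
for n in ('top','side'):
    d=cam(n); save(d,n+'0')
    print(n,{k:(v if k!='img' else v.shape) for k,v in d.items()})
print(read_state())
E
```

```text
pics
top {'img': (420, 560, 3), 'vfov': 57.74302281276788, 'cx': 274.64353104568886, 'cy': 208.48270431670068, 'extrinsics': array([[-2.70668834e-02,  9.99048895e-01, -3.41861081e-02,
         4.94366135e+02],
       [-9.99627566e-01, -2.71699545e-02, -2.55396896e-03,
        -1.66200796e+01],
       [-3.48037487e-03,  3.41042481e-02,  9.99412221e-01,
         1.02296757e+03],
       [ 0.00000000e+00,  0.00000000e+00,  0.00000000e+00,
         1.00000000e+00]])}
side {'img': (420, 560, 3), 'vfov': 43.266448617332934, 'cx': 289.93116177873605, 'cy': 201.77243026741897, 'extrinsics': array([[ 8.72742628e-01,  3.82099758e-01, -3.03842197e-01,
         1.42135800e+02],
       [-4.88173504e-01,  6.79729380e-01, -5.47407161e-01,
        -7.23268207e+02],
       [-2.63367543e-03,  6.26073274e-01,  7.79759783e-01,
         1.11914689e+03],
       [ 0.00000000e+00,  0.00000000e+00,  0.00000000e+00,
         1.00000000e+00]])}
{'clock': 0.1, 'qpos': array([-1.31978225,  0.62927627,  0.03843368,  1.51824678, -0.02698379,
        0.99634417, -0.01998714]), 'qd': array([-0.00047254, -0.00280726, -0.00106034, -0.00207643,  0.00070115,
       -0.0003566 ,  0.00099765]), 'tau': array([ 2.47608776e-03, -5.64539051e+01,  1.23028535e+00, -1.93975085e+01,
        1.12722165e-02,  5.40703477e-03, -2.98176566e-06]), 'eef_pos': array([202.30155618, 617.14660643, 244.47297064]), 'tool_rot': array([-3.13983596e+00,  2.59735392e-05,  2.82480972e+00]), 'force': array([-0.8257898 , -0.13499977,  0.49632714]), 'torque': array([-0.0267268 ,  0.02274712, -0.010618  ]), 'gripper_force': 0.0, 'width': 85.6449668804909}
```

View pics/top0.png

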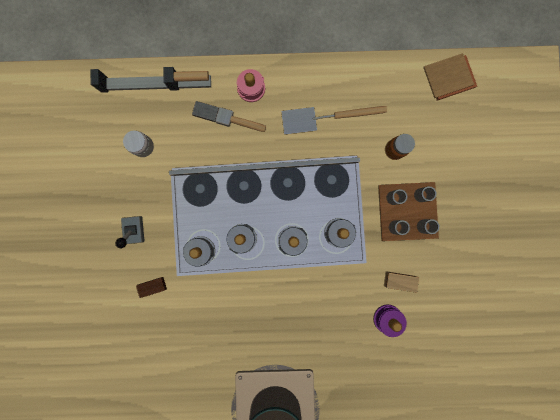

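View pics/side0.png

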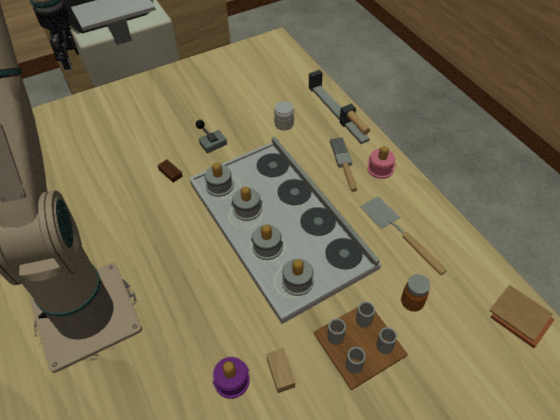

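The top view shows all 4 pots, at (199,251), (240,239), (292,241) and (341,233). The rings run from (200,188) to (332,180), the sleeves are on the right around (413,212), and the lever is on the left with its ball at (121,243). The pink and purple pots are look-alikes.

```bash
cat >> h.py <<'E'
def fpx(d): return d['img'].shape[0]/2/np.tan(np.radians(d['vfov'])/2)
def ray(d,u,v):
    T=d['extrinsics'];f=fpx(d)
    return T[:3,3],T[:3,:3]@np.array([(u-d['cx'])/f,-(v-d['cy'])/f,-1])
def at(d,uv,z):
    o,r=ray(d,*uv); return o+r*(z-o[2])/r[2]
def proj(d,p):
    T=d['extrinsics'];q=T[:3,:3].T@(np.array(p)-T[:3,3]);f=fpx(d)
    return np.array([d['cx']-f*q[0]/q[2],d['cy']+f*q[1]/q[2]])
def tri(d1,a,d2,b):
    o1,r1=ray(d1,*a);o2,r2=ray(d2,*b)
    s=np.linalg.lstsq(np.c_[r1,-r2],o2-o1,rcond=None)[0]
    p,q=o1+s[0]*r1,o2+s[1]*r2
    return (p+q)/2,np.linalg.norm(p-q)
def blobs(m,lo,hi):
    n,l,st,c=cv2.connectedComponentsWithStats(m.astype(np.uint8))
    return [(c[i],st[i][4]) for i in range(1,n) if lo<=st[i][4]<=hi]
def hsv(d): return cv2.cvtColor(d['img'],cv2.COLOR_RGB2HSV)
def plate(d,P,z=30):
    m=np.zeros(d['img'].shape[:2],np.uint8)
    cv2.fillPoly(m,[np.array([proj(d,[*p,z]) for p in P]).astype(int)],1); return m>0
E
python3 - <<'E'
from h import *
t=cam('top');s=cam('side')
H=hsv(t);S=hsv(s)
for uv in [(195,253),(240,239),(292,241),(343,233)]: print('brass',H[uv[1],uv[0]],'lid',H[uv[1]+8,uv[0]+8])
print('side brass',S[170,217],S[193,246],'ring',H[188,193],'sleeve',t['img'][197,399],t['img'][188,405])
for n,d,box in (('top',t,(175,160,365,275)),('side',s,(190,140,375,310))):
    h=hsv(d);x0,y0,x1,y1=box
    m=(h[...,0]<25)&(h[...,1]>110)&(h[...,2]>60); mm=np.zeros_like(m);mm[y0:y1,x0:x1]=m[y0:y1,x0:x1]
    print(n,'brass',[(c.round(1),a) for c,a in blobs(mm,30,300)])
h=hsv(t);m=(h[...,2]<70);mm=np.zeros_like(m);mm[168:207,180:352]=m[168:207,180:352]
B=blobs(cv2.morphologyEx(mm.astype(np.uint8),cv2.MORPH_CLOSE,np.ones((7,7))),300,2000)
for c,a in B: print('ring',c.round(1),a,at(t,c,30).round(1))
im=t['img'][165:255,370:450];im2=t['img'][205:265,100:160]
o=np.hstack([cv2.resize(im,None,fx=5,fy=5)[:300*2-0],]);
cv2.imwrite('pics/rack.png',cv2.cvtColor(cv2.resize(im,None,fx=6,fy=6,interpolation=2),cv2.COLOR_RGB2BGR))
E
```

```text
brass [ 19 136 133] lid [107  28 126]
brass [ 19 145 130] lid [108  25 122]
brass [ 19 140 133] lid [104  27 123]
brass [ 19 140 129] lid [108  32 121]
side brass [ 18 168  82] [ 19 172  89] ring [105  50  51] sleeve [57 47 41] [101  69  43]
top brass [(array([343.2, 233.3]), np.int32(83)), (array([239.5, 239.1]), np.int32(85)), (array([293.5, 241.6]), np.int32(81)), (array([195. , 252.6]), np.int32(92))]
side brass [(array([216.5, 169.2]), np.int32(119)), (array([349.5, 177.7]), np.int32(176)), (array([245.2, 193.5]), np.int32(116)), (array([266. , 231.9]), np.int32(124)), (array([297.5, 266.9]), np.int32(137))]
ring [243.6 184.8] 913 [592.5  65.4  30. ]
ring [287.1 182.6] 870 [595.1 -48.4  30. ]
ring [331.4 181.2] 778 [ 595.7 -164.4   30. ]
ring [199.7 187.9] 918 [587.6 180.4  30. ]
```

View pics/rack.png

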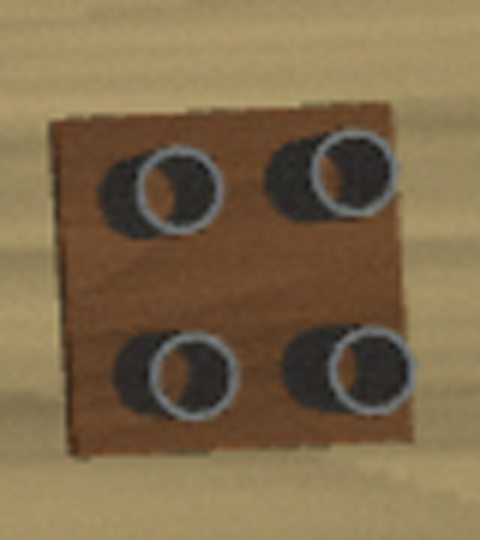

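The crop shows the four sleeve rims at crop pixels (180,190), (355,172), (194,376) and (371,370).

```bash
python3 - <<'E'
from h import *
t=cam('top');s=cam('side')
R=np.array([at(t,c,30)[:2] for c in [(331.4,181.2),(287.1,182.6),(243.6,184.8),(199.7,187.9)]])
c=R.mean(0);v=np.linalg.svd(R-c)[2][0];v=v*np.sign(v[1]);yaw=np.arctan2(-v[0],v[1]);print('ring centre',c,'yaw',yaw,'rings',[(c+v*k*115).round(1) for k in (-1.5,-.5,.5,1.5)], (R-c)@v)
ex=np.array([v[1],-v[0]]);O=c-75*ex;print('O',O)
# check plate corners
for a in (-147,135):
  for b in (-245,245): print('corner px',proj(t,[*(O+a*ex+b*v),30]).round(0))
for a,b in zip([(195,252.6),(239.5,239.1),(293.5,241.6),(343.2,233.3)],[(216.5,169.2),(245.2,193.5),(266,231.9),(297.5,266.9)]):
    p,g=tri(t,a,s,b);q=at(t,a,99)[:2]
    print('pot tri',p.round(1),g.round(1),'z99',q.round(1),'plate frame',((q-O)@ex).round(1),((q-O)@v).round(1))
g=t['img'].astype(int);
for u,w in [(180,190),(355,172),(194,376),(371,370)]:
    u,w=u/6+370-.4,w/6+165-.4
    print('sleeve',at(t,(u,w),67).round(1))
# side check: project rims
for p in []: pass
m=(hsv(t)[...,2]<35);mm=np.zeros_like(m);mm[235:250,113:130]=m[235:250,113:130]
a=[c for c,n in blobs(mm,20,300)];m=(hsv(s)[...,2]<35);mm=np.zeros_like(m);mm[116:132,192:207]=m[116:132,192:207]
b=[c for c,n in blobs(mm,20,300)];print(a,b);print('ball',tri(t,a[0],s,b[0]))
E
```

```text
ring centre [592.68448172   8.25041327] yaw 0.02351567680434459 rings [array([ 596.7, -164.2]), array([594. , -49.2]), array([591.3,  65.7]), array([588.6, 180.7])] [-172.57757798  -56.76257209   57.1275652   172.21258486]
O [517.70521778   6.48690005]
corner px [364. 265.]
corner px [175. 274.]
corner px [358. 157.]
corner px [171. 166.]
pot tri [425.2 180.6 100.3] 1.6 z99 [424.4 181.3] plate frame -89.1 176.9
pot tri [454.8  72.6  97.4] 1.6 z99 [454.1  72.8] plate frame -62.0 67.8
pot tri [445.3 -58.1  98.1] 1.7 z99 [444.6 -57.7] plate frame -74.6 -62.5
pot tri [ 462.1 -178.9   98.8] 1.6 z99 [ 461.4 -178.5] plate frame -60.7 -183.6
sleeve [ 549.2 -328.7   67. ]
sleeve [ 554.8 -402.1   67. ]
sleeve [ 471.3 -331.6   67. ]
sleeve [ 471.9 -405.4   67. ]
[array([120.7375, 242.4125])] [array([199.77083333, 124.20833333])]
ball (array([454.6654565 , 360.16536926,  99.37563995]), np.float64(1.803476113382359))
```

```bash
cat >> h.py <<'E'
from scipy.spatial.transform import Rotation as Rn
O=np.array([517.7,6.5]);A=0.0235;EX=np.array([np.cos(A),np.sin(A)]);EV=np.array([-np.sin(A),np.cos(A)])
def w(px,py): return O+px*EX+py*EV
def pf(p): d=np.array(p)[:2]-O; return np.array([d@EX,d@EV])
def go(px,py,z,yaw=np.pi/2+A):
    s=read_state();R=Rn.from_euler('xyz',s['tool_rot']);T=Rn.from_euler('xyz',[np.pi,0,yaw])
    d=np.array([*w(px,py),z])-s['eef_pos']
    print('units',(R.inv().apply(d)/300).round(3),'turn',((R.inv()*T).as_rotvec()/(np.pi/2)).round(3),'dist',np.linalg.norm(d).round(0))
E
python3 -c "
from h import *
go(-89,177,160)"
```

```text
units [-1.157 -1.15   0.284] turn [-0.     0.     0.783] dist 497.0
```

Emit:
move_arm:
  rows: "-0.1 -0.1 0 0 0 0.08 -0.1;-0.2 -0.2 0 0 0 0.16 -0.1;-0.3 -0.3 0 0 0 0.24 -0.1;-0.4 -0.4 0 0 0 0.32 -0.1;-0.5 -0.5 0 0 0 0.4 -0.1;-0.6 -0.6 0 0 0 0.48 -0.1;-0.7 -0.7 0 0 0 0.56 -0.1;-0.8 -0.8 0 0 0 0.64 -0.1;-0.9 -0.9 0 0 0 0.72 -0.1;-1 -1 0.1 0 0 0.783 -0.1;-1 -1 0.1 0 0 0.783 -0.1"

```text
clock: 1.22
eef_pos: [395.8, 233.8, 214.8]
tool_rot: [3.14, 0.002, 1.584]
force: [-0.7, -0.2, -0.7]
width: 47.2
gripper_force: 0.0
```

```bash
python3 -c "
from h import *
go(-89,177,160);s=read_state();print(s['eef_pos'],s['tool_rot'],s['qpos'],s['width'],pf(s['eef_pos']))"
```

```text
units [-0.176  0.093  0.183] turn [ 0.001  0.002 -0.007] dist 81.0
[395.82389799 233.77907476 214.79643247] [3.14042842e+00 2.37084418e-03 1.58389726e+00] [-0.87664992  0.43089412  0.38859589  2.07071176 -0.24886561  0.68405829
 -0.31292784] 47.189223529889546 [-116.50188385  230.080145  ]
```

Emit:
move_arm:
  rows: "-0.1 0.05 0.1 0 0 0 -0.1;-0.176 0.093 0.18 0 0 0 -0.1;-0.176 0.093 0.18 0 0 0 -0.1;-0.176 0.093 0.18 0 0 0 -0.1"

```text
clock: 1.55
eef_pos: [423.3, 184.8, 160.3]
tool_rot: [-3.139, 0.002, 1.59]
force: [-0.0, 1.1, 1.1]
width: 46.7
gripper_force: 0.0
```

```bash
python3 - <<'E'
from h import *
go(-89,177,100);s=read_state();print(s['eef_pos'],s['tool_rot'],pf(s['eef_pos']))
t=cam('top');save(t,'t1')
E
```

```text
units [-0.011  0.004  0.201] turn [-0.002  0.001 -0.003] dist 60.0
[423.29671104 184.79161418 160.29247075] [-3.13922300e+00  1.79567887e-03  1.59007231e+00] [-90.18775575 180.46065878]
```

View pics/t1.png

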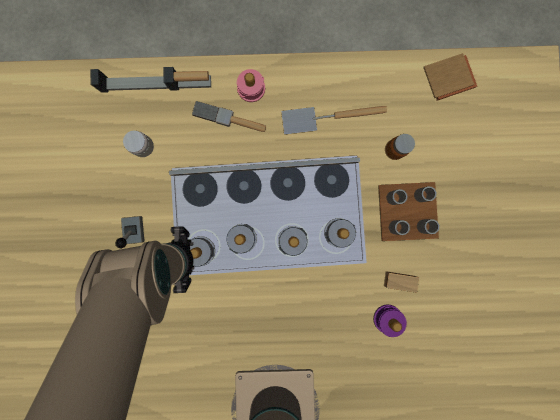

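The gripper is over the left pot at about (190,255), with its fingers along the plate's x. I'll descend and grip the neck.

Emit:
move_arm:
  rows: "-0.011 0.004 0.1 0 0 0 -0.1;-0.011 0.004 0.2 0 0 0 -0.1;-0.011 0.004 0.2 0 0 0 -0.1;-0.011 0.004 0.2 0 0 0 0.2;-0.011 0.004 0.2 0 0 0 1;-0.011 0.004 0.2 0 0 0 1;-0.011 0.004 0.2 0 0 0 1;-0.011 0.004 0.2 0 0 0 1"

```text
clock: 2.27
eef_pos: [425.0, 184.9, 102.8]
tool_rot: [3.14, -0.002, 1.596]
force: [-1.8, 2.0, 7.4]
width: 23.8
gripper_force: 60.4
```

```bash
python3 - <<'E'
from h import *
go(75,172.5,100);s=read_state();print(s['eef_pos'],s['tool_rot'],s['force'],s['width'],pf(s['eef_pos']))
E
```

```text
units [-0.028  0.545  0.01 ] turn [ 0.001 -0.001  0.001] dist 164.0
[425.0461984  184.89978336 102.78763795] [ 3.13957777e+00 -1.92733383e-03  1.59570316e+00] [-1.75751289  1.96371134  7.4466164 ] 23.83080433064721 [-88.4362097  180.52768893]
```

Emit:
move_arm:
  rows: "0 0 -0.01 0 0 0 1;0 0 -0.01 0 0 0 1;0 0 -0.01 0 0 0 1"

```text
clock: 2.52
eef_pos: [424.4, 183.6, 104.4]
tool_rot: [3.141, 0.0, 1.595]
force: [-0.2, 0.3, -5.3]
width: 24.1
gripper_force: 59.5
```

```bash
python3 - <<'E'
from h import *
go(75,172.5,100)
for i in range(4):
    cam('side');s=read_state();print(s['eef_pos'],s['force'],s['width'],pf(s['eef_pos']))
E
```

```text
units [-0.023  0.547  0.015] turn [0. 0. 0.] dist 164.0
[424.36116359 183.54361923 104.26206011] [-0.90080399 -0.02789664 -5.7840634 ] 23.66659511547137 [-89.15292229 179.18799608]
[424.29658323 183.53130955 104.13688895] [ 0.26132403 -0.08092387 -6.12189903] 23.57240137262928 [-89.21777407 179.1772073 ]
[424.28520725 183.52981677 104.0648417 ] [ 0.84962183 -0.61773304 -6.90926094] 23.680229874508186 [-89.22918199 179.17598224]
[424.3045183  183.55076156 104.05349498] [-0.56643967 -0.24896066 -4.8753438 ] 24.00604391166401 [-89.20938411 179.19646748]
```

Emit:
move_arm:
  rows: "0 0 0.004 0 0 0 1;0 0 0.004 0 0 0 1;0 0 0.004 0 0 0 1"

```text
clock: 2.97
eef_pos: [424.5, 183.7, 102.9]
tool_rot: [-3.141, 0.0, 1.595]
force: [0.3, 0.1, -5.7]
width: 23.7
gripper_force: 59.5
```

Emit:
move_arm:
  rows: "0 0 0.004 0 0 0 1;0 0 0.004 0 0 0 1;0 0 0.004 0 0 0 1"

```text
clock: 3.22
eef_pos: [424.5, 183.7, 102.8]
tool_rot: [3.142, -0.001, 1.595]
force: [-1.8, -0.5, 8.0]
width: 23.9
gripper_force: 60.9
```

Emit:
move_arm:
  rows: "0 0.02 -0.002 0 0 0 1;-0.003 0.07 -0.002 0 0 0 1;-0.006 0.12 -0.002 0 0 0 1;-0.009 0.17 -0.002 0 0 0 1;-0.012 0.22 -0.002 0 0 0 1;-0.015 0.27 -0.002 0 0 0 1;-0.015 0.32 -0.002 0 0 0 1;-0.015 0.37 -0.002 0 0 0 1;-0.015 0.42 -0.002 0 0 0 1;-0.015 0.47 -0.002 0 0 0 1;-0.015 0.5 -0.002 0 0 0 1;-0.015 0.51 -0.002 0 0 0 1"

```text
clock: 4.22
eef_pos: [578.5, 182.9, 102.9]
tool_rot: [3.141, -0.0, 1.594]
force: [-5.3, -0.8, 8.3]
width: 23.7
gripper_force: 61.1
```

```bash
python3 - <<'E'
from h import *
cam('side');go(75,172.5,102.8);s=read_state();print(s['eef_pos'],s['force'],s['width'],pf(s['eef_pos']))
E
```

```text
units [-0.008  0.034  0.   ] turn [ 0. -0.  0.] dist 10.0
[578.39221401 182.85024941 102.89094811] [ 0.29017451 -0.5345472   2.17405215] 23.767534535992603 [ 64.81930557 174.87542118]
```

Emit:
move_arm:
  rows: "0 0.01 0 0 0 0 1;0 0.02 0 0 0 0 1;0 0.028 0 0 0 0 1;0 0.034 0 0 0 0 1;0 0.038 0 0 0 0 1;0 0.038 0 0 0 0 1"

```text
clock: 4.77
eef_pos: [587.3, 183.4, 102.9]
tool_rot: [-3.139, -0.0, 1.595]
force: [-4.6, -0.0, 6.1]
width: 23.6
gripper_force: 60.8
```

Emit:
move_arm:
  rows: "0 0.007 0 0 0 0 1;0 0.014 0 0 0 0 1;0 0.014 0 0 0 0 1"

```text
clock: 5.02
eef_pos: [588.1, 183.5, 103.2]
tool_rot: [-3.132, -0.0, 1.595]
force: [-12.1, -0.5, 16.6]
width: 24.0
gripper_force: 61.9
```

Emit:
move_arm:
  rows: "0 -0.009 0 0 0 0 1;0 -0.009 0 0 0 0 1;0 -0.009 0 0 0 0 0;0 -0.009 0 0 0 0 -0.1;0 -0.009 0 0 0 0 -0.1;0 -0.009 -0.1 0 0 0 -0.1;0 -0.009 -0.2 0 0 0 -0.1;0 -0.009 -0.2 0 0 0 -0.1"

```text
clock: 5.68
eef_pos: [594.6, 183.7, 167.7]
tool_rot: [3.131, -0.002, 1.594]
force: [1.3, -1.3, 0.1]
width: 46.9
gripper_force: 0.0
```

```bash
python3 - <<'E'
from h import *
s=read_state();print(s['eef_pos'],pf([588.1,183.5]),s['force'])
t=cam('top');sd=cam('side')
h=hsv(t);m=(h[...,0]<25)&(h[...,1]>110)&(h[...,2]>60); mm=np.zeros_like(m);mm[160:275,175:365]=m[160:275,175:365]
for c,a in blobs(mm,30,300): print(c.round(1),a,pf(at(t,c,99)).round(1))
h=hsv(sd);m=(h[...,0]<25)&(h[...,1]>110)&(h[...,2]>60); mm=np.zeros_like(m);mm[130:310,190:345]=m[130:310,190:345]
for c,a in blobs(mm,50,300): print('side',c.round(1),a,pf(at(sd,c,99)).round(1))
go(-62,67.8,160)
save(sd,'s1')
E
```

```text
[594.56635287 183.71648724 167.74394558] [ 74.53967886 175.29688039] [ 1.34092815 -1.34966517  0.08483884]
[194.3 185.9] 101 [ 72.5 171.6]
[343.  233.1] 87 [ -60.2 -183.2]
[239.6 239.1] 85 [-62.1  67.7]
[293.5 241.5] 81 [-74.5 -62.4]
side [271.9 147.9] 113 [ 74.5 170.8]
side [245.3 193.5] 116 [-60.9  65.8]
side [265.9 231.8] 124 [-73.6 -63.6]
side [297.4 266.9] 136 [ -59.4 -184.5]
units [-0.358 -0.467  0.011] turn [ 0.002 -0.001  0.   ] dist 177.0
```

View pics/s1.png

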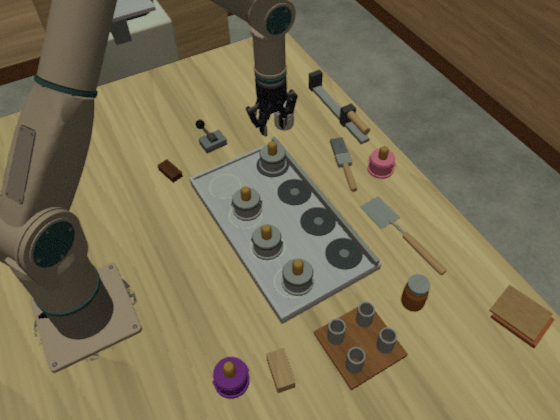

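The left pot is on its ring against the rail, with its neck at (272,148) in the side view. The other three haven't moved. Next is pot 2.

Emit:
move_arm:
  rows: "-0.1 -0.1 0 0 0 0 -0.1;-0.2 -0.2 0 0 0 0 -0.1;-0.28 -0.3 0 0 0 0 -0.1;-0.35 -0.4 0.01 0.002 -0.001 0 -0.1;-0.358 -0.467 0.01 0.002 -0.001 0 -0.1;-0.358 -0.467 0.01 0.002 -0.001 0 -0.1;-0.358 -0.467 0.01 0.002 -0.001 0 -0.1"

```text
clock: 6.37
eef_pos: [451.8, 72.2, 158.9]
tool_rot: [-3.137, 0.002, 1.594]
force: [0.6, 1.3, 0.1]
width: 46.6
gripper_force: 0.0
```

```bash
python3 - <<'E'
from h import *
go(-62,67.8,104);s=read_state();print(s['eef_pos'],pf(s['eef_pos']),s['force'])
E
```

```text
units [0.002 0.009 0.183] turn [-0.003  0.001 -0.   ] dist 55.0
[451.83251272  72.21513154 158.90804771] [-64.305137    67.24473027] [0.6178758  1.30788789 0.07748491]
```

Emit:
move_arm:
  rows: "0.002 0.009 0.1 0 0 0 -0.1;0.002 0.009 0.183 0 0 0 -0.1;0.002 0.009 0.183 0 0 0 -0.1;0.002 0.009 0.183 0 0 0 0.2;0.002 0.009 0.183 0 0 0 1;0.002 0.009 0.183 0 0 0 1;0.002 0.009 0.183 0 0 0 1;0.002 0.009 0.183 0 0 0 1"

```text
clock: 7.03
eef_pos: [455.6, 73.3, 105.0]
tool_rot: [-3.139, 0.001, 1.595]
force: [-0.2, -0.7, -7.4]
width: 23.8
gripper_force: 59.2
```

```bash
python3 - <<'E'
from h import *
cam('side');go(75,57.5,104);s=read_state();print(s['eef_pos'],pf(s['eef_pos']),s['force'],s['width'])
E
```

```text
units [-0.036  0.452  0.002] turn [-0.002  0.001  0.001] dist 136.0
[455.65383496  73.25602965 104.95884429] [-60.46041102  68.19554817] [-0.94098018 -0.98216064 -6.1557575 ] 23.439425150957252
```

Emit:
move_arm:
  rows: "0 0 0.004 0 0 0 1;0 0 0.006 0 0 0 1;0 0 0.006 0 0 0 1;0 0 0.006 0 0 0 1"

```text
clock: 7.42
eef_pos: [455.5, 73.2, 104.7]
tool_rot: [-3.139, 0.0, 1.595]
force: [-5.1, -1.3, 17.7]
width: 23.3
gripper_force: 61.7
```

Emit:
move_arm:
  rows: "0 0.02 -0.004 0 0 0 1;-0.005 0.06 -0.004 0 0 0 1;-0.01 0.11 -0.004 0 0 0 1;-0.02 0.16 -0.004 0 0 0 1;-0.03 0.21 -0.004 0 0 0 1;-0.035 0.26 -0.004 0 0 0 1;-0.035 0.31 -0.004 0 0 0 1;-0.035 0.36 -0.004 0 0 0 1;-0.035 0.4 -0.004 0 0 0 1;-0.035 0.42 -0.004 0 0 0 1;-0.035 0.43 -0.004 0 0 0 1;-0.035 0.43 -0.004 0 0 0 1"

```text
clock: 8.42
eef_pos: [583.7, 65.7, 104.9]
tool_rot: [-3.136, 0.001, 1.595]
force: [-5.9, 0.3, 9.1]
width: 23.6
gripper_force: 61.0
```

```bash
python3 - <<'E'
from h import *
cam('side');go(75,57.5,104);s=read_state();print(s['eef_pos'],pf(s['eef_pos']),s['force'],s['width'])
E
```

```text
units [-0.     0.025  0.003] turn [-0.003  0.001  0.   ] dist 8.0
[583.71568615  65.64289684 104.89230297] [67.38718856 57.57534092] [-5.67658576 -0.58714384  8.64713316] 23.422873843060433
```

Emit:
move_arm:
  rows: "0 0.01 -0.001 0 0 0 1;0 0.02 -0.001 0 0 0 1;0 0.03 -0.001 0 0 0 1;0 0.04 -0.001 0 0 0 1;0 0.045 -0.001 0 0 0 1;0 0.045 -0.001 0 0 0 1"

```text
clock: 8.97
eef_pos: [593.1, 66.0, 105.2]
tool_rot: [-3.128, 0.0, 1.595]
force: [-13.0, -1.1, 18.1]
width: 23.9
gripper_force: 61.9
```

Emit:
move_arm:
  rows: "0 -0.008 0 0 0 0 1;0 -0.008 0 0 0 0 1;0 -0.008 0 0 0 0 0;0 -0.008 0 0 0 0 -0.1;0 -0.008 0 0 0 0 -0.1;0 -0.008 -0.1 0 0 0 -0.1;0 -0.008 -0.2 0 0 0 -0.1;0 -0.008 -0.2 0 0 0 -0.1"

```text
clock: 9.63
eef_pos: [600.3, 65.9, 169.2]
tool_rot: [3.134, 0.001, 1.594]
force: [0.3, -0.1, -0.3]
width: 47.3
gripper_force: 0.0
```

```bash
cat >> h.py <<'E'
def necks():
  t=cam('top');sd=cam('side')
  h=hsv(t);m=(h[...,0]<25)&(h[...,1]>110)&(h[...,2]>60); mm=np.zeros_like(m);mm[160:275,175:365]=m[160:275,175:365]
  for c,a in blobs(mm,30,300): print('top',c.round(1),a,pf(at(t,c,99)).round(1))
  h=hsv(sd);m=(h[...,0]<25)&(h[...,1]>110)&(h[...,2]>60); mm=np.zeros_like(m);mm[130:310,190:370]=m[130:310,190:370]
  for c,a in blobs(mm,50,300): print('side',c.round(1),a,pf(at(sd,c,99)).round(1))
  return t,sd
E
python3 - <<'E'
from h import *
necks();go(-74,-62.5,160)
s=read_state();print(s['eef_pos'],pf(s['eef_pos']))
E
```

```text
top [343.  233.1] 88 [ -60.2 -183.1]
top [293.5 241.5] 81 [-74.4 -62.4]
side [271.1 148.5] 89 [ 71.5 169.8]
side [349.4 177.6] 173 [193.1 -23.6]
side [294.3 175. ] 112 [76.4 56.2]
side [265.9 231.8] 124 [-73.6 -63.6]
side [297.4 266.9] 136 [ -59.4 -184.5]
units [-0.401 -0.517  0.018] turn [0.001 0.001 0.   ] dist 196.0
[597.47466006  66.2240488  165.26497254] [81.15601926 57.83302629]
```

Emit:
move_arm:
  rows: "-0.1 -0.1 0 0 0 0 -0.1;-0.2 -0.2 0 0 0 0 -0.1;-0.3 -0.3 0 0 0 0 -0.1;-0.4 -0.4 0.01 0 0 0 -0.1;-0.4 -0.5 0.01 0 0 0 -0.1;-0.4 -0.517 0.01 0 0 0 -0.1;-0.4 -0.517 0.01 0 0 0 -0.1"

```text
clock: 10.32
eef_pos: [440.9, -58.0, 160.9]
tool_rot: [-3.135, 0.001, 1.593]
force: [0.9, -0.4, 0.3]
width: 46.6
gripper_force: 0.0
```

```bash
python3 - <<'E'
from h import *
cam('top');go(-74,-62.5,104);s=read_state();print(s['eef_pos'],pf(s['eef_pos']),s['force'])
E
```

```text
units [-0.001  0.006  0.191] turn [-0.002  0.001  0.   ] dist 57.0
[443.59688033 -57.45118305 161.15595302] [-75.58537337 -62.19226231] [0.42232634 0.34399579 0.59904486]
```

Emit:
move_arm:
  rows: "0 0.005 0.1 0 0 0 -0.1;0 0.005 0.193 0 0 0 -0.1;0 0.005 0.193 0 0 0 -0.1;0 0.005 0.193 0 0 0 0.2;0 0.005 0.193 0 0 0 1;0 0.005 0.193 0 0 0 1;0 0.005 0.193 0 0 0 1;0 0.005 0.193 0 0 0 1;0 0.005 0.195 0 0 0 1;0 0.005 0.195 0 0 0 1"

```text
clock: 11.2
eef_pos: [445.3, -57.5, 104.0]
tool_rot: [-3.139, 0.001, 1.595]
force: [-2.7, 0.5, 4.1]
width: 23.9
gripper_force: 60.4
```

```bash
python3 - <<'E'
from h import *
cam('top');go(75,-57.5,104);s=read_state();print(s['eef_pos'],pf(s['eef_pos']),s['force'])
E
```

```text
units [ 0.016  0.496 -0.001] turn [-0.001  0.001  0.   ] dist 149.0
[445.29691212 -57.51148261 103.99010067] [-73.88722789 -62.29249229] [-2.72307141  0.62043931  4.90146133]
```

Good: the contact force is light. Sliding.

Emit:
move_arm:
  rows: "0 0.02 0 0 0 0 1;0.003 0.06 0 0 0 0 1;0.006 0.11 0 0 0 0 1;0.01 0.16 0 0 0 0 1;0.013 0.21 0 0 0 0 1;0.016 0.26 0 0 0 0 1;0.016 0.31 0 0 0 0 1;0.016 0.36 0 0 0 0 1;0.016 0.41 0 0 0 0 1;0.016 0.45 0 0 0 0 1;0.016 0.475 0 0 0 0 1;0.016 0.475 0 0 0 0 1"

```text
clock: 12.25
eef_pos: [588.3, -49.9, 104.0]
tool_rot: [-3.139, 0.002, 1.595]
force: [-2.1, 0.5, 8.0]
width: 23.7
gripper_force: 60.8
```

```bash
python3 - <<'E'
from h import *
cam('top');go(75,-57.5,104);s=read_state();print(s['eef_pos'],pf(s['eef_pos']),s['force'])
E
```

```text
units [ 0.002  0.019 -0.   ] turn [-0.001  0.001  0.   ] dist 6.0
[588.26976896 -49.85375169 104.00950498] [ 69.2260925  -57.99642866] [-1.63805045  0.31602988  6.69366098]
```

Emit:
move_arm:
  rows: "0 0.01 -0.001 0 0 0 1;0 0.02 -0.001 0 0 0 1;0 0.03 -0.001 0 0 0 1;0 0.04 -0.001 0 0 0 1;0 0.045 -0.001 0 0 0 1;0 0.045 -0.001 0 0 0 1"

```text
clock: 12.8
eef_pos: [597.4, -49.7, 104.3]
tool_rot: [-3.131, 0.001, 1.594]
force: [-10.3, -0.7, 15.6]
width: 23.9
gripper_force: 61.7
```

Emit:
move_arm:
  rows: "0 -0.008 0 0 0 0 1;0 -0.008 0 0 0 0 1;0 -0.008 0 0 0 0 0;0 -0.008 0 0 0 0 -0.1;0 -0.008 0 0 0 0 -0.1;0 -0.008 -0.1 0 0 0 -0.1;0 -0.008 -0.2 0 0 0 -0.1;0 -0.008 -0.2 0 0 0 -0.1"

```text
clock: 13.47
eef_pos: [602.8, -49.9, 168.0]
tool_rot: [3.135, 0.003, 1.595]
force: [1.6, -1.0, 1.2]
width: 47.2
gripper_force: 0.0
```

```bash
sed -i 's/^O=np.array.*A=0.0235;/O=np.array([520.4,5.25]);A=0.04;/' h.py; python3 - <<'E'
from h import *
t,s=necks();
for u in [(343.,233.1)]: p=at(t,u,99);print('pot',p,pf(p));go(*pf(p),160)
for k in (-1.5,-.5,.5,1.5): print(w(75,115*k).round(1),proj(t,[*w(75,115*k),30]).round(1))
h=hsv(t);m=(h[...,2]<70);mm=np.zeros_like(m);mm[160:207,310:352]=m[160:207,310:352]
print([(c,a) for c,a in blobs(cv2.morphologyEx(mm.astype(np.uint8),cv2.MORPH_CLOSE,np.ones((7,7))),300,2000)])
E
```

```text
top [241.2 182.7] 88 [72.9 57.3]
top [194.5 185.9] 98 [ 72.7 171.3]
top [343.1 233.2] 84 [ -66.1 -181. ]
side [271.9 147.8] 111 [ 74.8 171.3]
side [349.9 178.7] 148 [189.  -29.1]
side [293.9 175.5] 94 [72.6 55.4]
side [319. 205.] 120 [ 74.2 -59.4]
side [297.4 266.9] 136 [ -65.1 -182.1]
pot [ 461.872701   -178.04633839   99.        ] [ -65.81038194 -180.80925315]
units [-0.418 -0.471  0.014] turn [ 0.     0.001 -0.01 ] dist 189.0
[ 602.2 -164.1] [331.2 178.7]
[597.6 -49.2] [287.4 181.6]
[593.   65.7] [243.5 184.6]
[588.4 180.6] [199.6 187.5]
[(array([335.14243759, 179.33773862]), np.int32(681))]
```

Emit:
move_arm:
  rows: "-0.1 -0.1 0 0 0 0 -0.1;-0.2 -0.2 0 0 0 0 -0.1;-0.3 -0.3 0 0 0 -0.01 -0.1;-0.4 -0.4 0.01 0 0 -0.01 -0.1;-0.415 -0.46 0.01 0 0 -0.01 -0.1;-0.418 -0.471 0.01 0 0 -0.01 -0.1;-0.418 -0.471 0.01 0 0 -0.01 -0.1;-0.418 -0.471 0.01 0 0 -0.01 -0.1"

```text
clock: 14.23
eef_pos: [461.3, -177.1, 160.0]
tool_rot: [-3.139, 0.001, 1.611]
force: [-0.2, 0.4, -0.2]
width: 46.8
gripper_force: 0.0
```

```bash
python3 - <<'E'
from h import *
cam('top');go(-65.8,-180.8,103.5);s=read_state();print(s['eef_pos'],pf(s['eef_pos']),s['force'],s['tool_rot'])
E
```

```text
units [-0.004  0.     0.189] turn [-0.002  0.001  0.001] dist 57.0
[ 461.89106455 -176.8131987   160.09584248] [ -65.74272064 -179.57783419] [ 0.5441738  -0.47473377 -1.05099891] [-3.13912432e+00  1.03581381e-03  1.61263419e+00]
```

Emit:
move_arm:
  rows: "-0.004 0 0.1 0 0 0 -0.1;-0.004 0 0.191 0 0 0 -0.1;-0.004 0 0.191 0 0 0 -0.1;-0.004 0 0.191 0 0 0 0.2;-0.004 0 0.191 0 0 0 1;-0.004 0 0.191 0 0 0 1;-0.004 0 0.191 0 0 0 1;-0.004 0 0.191 0 0 0 1;-0.004 0 0.193 0 0 0 1;-0.004 0 0.193 0 0 0 1"

```text
clock: 15.12
eef_pos: [461.0, -178.9, 103.8]
tool_rot: [-3.14, 0.001, 1.611]
force: [-0.4, 2.3, 4.5]
width: 24.0
gripper_force: 60.5
```

```bash
python3 - <<'E'
from h import *
cam('top');go(75,-172.5,103.5);s=read_state();print(s['eef_pos'],pf(s['eef_pos']),s['force'],s['width'])
E
```

```text
units [0.03  0.472 0.   ] turn [-0.001  0.001  0.   ] dist 142.0
[ 461.00955527 -178.86889046  103.78375239] [ -66.70573055 -181.59663065] [-0.35627705  1.85113273  3.86896291] 23.889564115263546
```

Emit:
move_arm:
  rows: "0 0.02 0 0 0 0 1;0.003 0.06 0 0 0 0 1;0.009 0.11 0 0 0 0 1;0.015 0.16 0 0 0 0 1;0.021 0.21 0 0 0 0 1;0.027 0.26 0 0 0 0 1;0.029 0.31 0 0 0 0 1;0.029 0.36 0 0 0 0 1;0.029 0.4 0 0 0 0 1;0.029 0.43 0 0 0 0 1;0.029 0.45 0 0 0 0 1;0.029 0.45 0 0 0 0 1"

```text
clock: 16.17
eef_pos: [594.7, -166.2, 103.8]
tool_rot: [-3.138, 0.002, 1.61]
force: [-4.3, -0.2, 8.8]
width: 23.6
gripper_force: 60.9
```

Emit:
move_arm:
  rows: "0 0.01 -0.001 0 0 0 1;0 0.02 -0.001 0 0 0 1;0 0.03 -0.001 0 0 0 1;0 0.04 -0.001 0 0 0 1;0 0.045 -0.001 0 0 0 1;0 0.045 -0.001 0 0 0 1"

```text
clock: 16.67
eef_pos: [602.4, -166.0, 104.1]
tool_rot: [-3.127, 0.0, 1.609]
force: [-15.2, 0.8, 19.2]
width: 24.0
gripper_force: 62.1
```

Emit:
move_arm:
  rows: "0 -0.008 0 0 0 0 1;0 -0.008 0 0 0 0 1;0 -0.008 0 0 0 0 0;0 -0.008 0 0 0 0 -0.1;0 -0.008 0 0 0 0 -0.1;0 -0.008 -0.1 0 0 0 -0.1;0 -0.008 -0.2 0 0 0 -0.1;0 -0.1 -0.25 0 0 0 -0.1;0 -0.2 -0.25 0 0 0 -0.1;0 -0.35 -0.25 0 0 0 -0.1;0 -0.5 -0.25 0 0 0 -0.1;0 -0.5 -0.25 0 0 0 -0.1"

```text
clock: 17.67
eef_pos: [450.2, -170.2, 177.6]
tool_rot: [-3.13, -0.001, 1.607]
force: [-0.5, -0.2, 0.4]
width: 46.9
gripper_force: 0.0
```

```bash
python3 - <<'E'
from h import *
t,s=necks()
st=read_state();print(st['eef_pos'],st['tool_rot'])
for d,box,n in ((t,(375,180,445,245),'t'),(s,(315,295,410,385),'s')):
    x0,y0,x1,y1=box;im=d['img'][y0:y1,x0:x1]
    cv2.imwrite('pics/r%s.png'%n,cv2.cvtColor(cv2.resize(im,None,fx=6,fy=6,interpolation=2),cv2.COLOR_RGB2BGR))
    g=cv2.resize(im,None,fx=6,fy=6,interpolation=cv2.INTER_CUBIC);h=cv2.cvtColor(g,cv2.COLOR_RGB2HSV)
    m=((h[...,0]>80)&(h[...,0]<130)&(h[...,2]>75)).astype(np.uint8)
    for c in cv2.findContours(m,cv2.RETR_EXTERNAL,cv2.CHAIN_APPROX_NONE)[0]:
        if len(c)>60:
            e=cv2.fitEllipse(c);u=((e[0][0]+.5)/6-.5+x0,(e[0][1]+.5)/6-.5+y0);print(n,np.round(u,1),np.round(e[1],0),at(d,u,67).round(1))
E
```

```text
top [336. 176.] 90 [  73.7 -174. ]
top [288.3 179.4] 82 [ 73.2 -57.7]
top [241.2 182.7] 89 [73.  57.3]
top [194.5 186. ] 100 [ 72.6 171.3]
side [349.4 177.6] 168 [190.  -25.4]
side [320.  202.7] 71 [ 80.3 -54.5]
side [346.3 238. ] 130 [  74.4 -175. ]
[ 457.05726165 -170.6888316   178.36540679] [-3.13805534e+00  1.13404405e-03  1.60838963e+00]
t [424.9 226.6] [ 6. 37.] [ 471.5 -389.    67. ]
t [433.2 225.8] [57. 70.] [ 472.9 -409.8   67. ]
t [397.1 201.2] [18. 43.] [ 537. -322.   67.]
t [423.9 195.2] [23. 51.] [ 550.3 -389.6   67. ]
t [397.2 193.7] [42. 54.] [ 555.8 -322.9   67. ]
t [401.3 195.4] [54. 66.] [ 551.3 -332.9   67. ]
t [432.9 193.6] [27. 51.] [ 553.6 -412.5   67. ]
t [424.7 188.5] [10. 28.] [ 567.  -392.5   67. ]
```

```bash
python3 - <<'E'
from h import *
t=cam('top');x0,y0=375,175
g=cv2.resize(t['img'][175:250,375:450],None,fx=8,fy=8,interpolation=cv2.INTER_CUBIC)
v=cv2.cvtColor(g,cv2.COLOR_RGB2GRAY)
C=cv2.HoughCircles(v,cv2.HOUGH_GRADIENT_ALT,1,100,param1=80,param2=.5,minRadius=44,maxRadius=68)
print(C)
C=C.reshape(-1,C.shape[-1])
for c in C:
    u=((c[0]+.5)/8-.5+x0,(c[1]+.5)/8-.5+y0);p=at(t,u,67);print(np.round(u,1),c[2],p.round(1),pf(p).round(1)); cv2.circle(g,(int(c[0]),int(c[1])),int(c[2]),(255,0,0),1)
cv2.imwrite('pics/hough.png',cv2.cvtColor(g,cv2.COLOR_RGB2BGR))
E
```

```text
[[[201.       173.        58.878944]
  [434.       150.        59.10913 ]
  [434.       150.        47.520386]
  [201.       173.        47.42323 ]
  [458.       412.        58.44307 ]
  [458.       412.        46.454266]]]
[399.7 196.2] 58.878944 [ 549.4 -328.9   67. ] [  15.6 -335.1]
[428.8 193.3] 59.10913 [ 554.6 -402.2   67. ] [  17.9 -408.5]
[428.8 193.3] 47.520386 [ 554.6 -402.2   67. ] [  17.9 -408.5]
[399.7 196.2] 47.42323 [ 549.4 -328.9   67. ] [  15.6 -335.1]
[431.8 226.1] 58.44307 [ 472.3 -406.4   67. ] [ -64.5 -409.4]
[431.8 226.1] 46.454266 [ 472.3 -406.4   67. ] [ -64.5 -409.4]
```

View pics/hough.png

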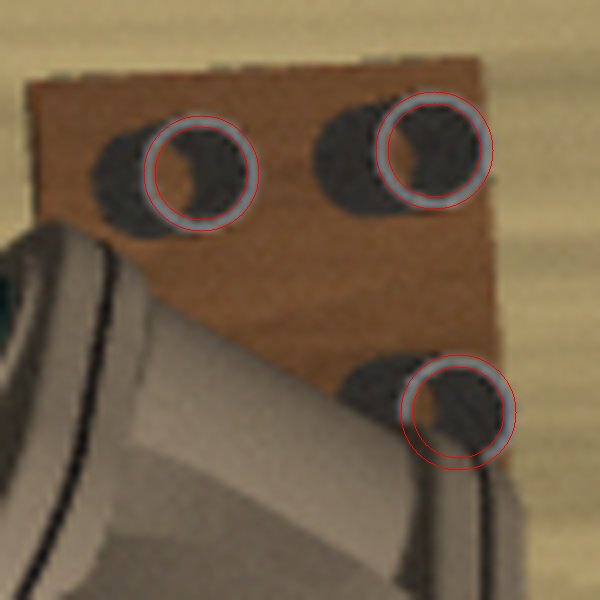

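The Hough circles fit the rims well. Sleeves A (549,-329), B (555,-402), C (471,-332) and D (472,-406). Taking C first.

```bash
python3 - <<'E'
from h import *
for p in [(549.4,-328.9),(554.6,-402.2),(471.3,-331.6),(472.3,-406.4)]: print(pf(p))
go(*pf([471.5,-331.6]),130)
E
```

```text
[  15.61436707 -335.04240633]
[  17.87898943 -408.49171869]
[ -62.53113246 -334.61707962]
[ -64.52313455 -409.39723693]
units [-0.537  0.019  0.163] turn [-0.001  0.001 -0.001] dist 168.0
```

Emit:
move_arm:
  rows: "-0.1 0.01 0 0 0 0 -0.4;-0.2 0.019 0 0 0 0 -0.4;-0.3 0.019 0 0 0 0 -0.4;-0.4 0.019 0.03 0 0 0 -0.4;-0.5 0.019 0.1 0 0 0 -0.4;-0.537 0.019 0.16 0 0 0 -0.4;-0.537 0.019 0.163 0 0 0 -0.4;-0.537 0.019 0.163 0 0 0 -0.4"

```text
clock: 18.48
eef_pos: [471.6, -331.3, 127.9]
tool_rot: [-3.138, 0.0, 1.61]
force: [0.3, 0.4, 0.3]
width: 59.5
gripper_force: 0.0
```

```bash
python3 - <<'E'
from h import *
cam('top');go(*pf([471.5,-331.6]),51);s=read_state();print(s['eef_pos'],s['width'])
E
```

```text
units [-0.003 -0.001  0.26 ] turn [-0.002  0.     0.001] dist 78.0
[ 472.10357551 -330.48580748  128.86321769] 59.55108000058867
```

Emit:
move_arm:
  rows: "-0.003 0 0.12 0 0 0 -0.4;-0.003 0 0.22 0 0 0 -0.4;-0.003 0 0.26 0 0 0 -0.4;-0.003 0 0.26 0 0 0 0;-0.003 0 0.26 0 0 0 1;-0.003 0 0.26 0 0 0 1;-0.003 0 0.26 0 0 0 1;-0.003 0 0.26 0 0 0 1;-0.003 0 0.26 0 0 0 1"

```text
clock: 19.28
eef_pos: [471.1, -332.6, 52.3]
tool_rot: [-3.14, 0.003, 1.611]
force: [-0.4, -0.0, 0.0]
width: 36.4
gripper_force: 59.9
```

```bash
python3 - <<'E'
from h import *
cam('top');s=read_state();print(s['eef_pos'],s['width'],s['force']);go(*pf(s['eef_pos']),175);go(75,-173.5,175)
E
```

```text
[ 470.92471562 -332.50584566   52.01594383] 36.76676419200725 [-0.14016064  0.6348001  -0.60344613]
units [-0.001 -0.001 -0.41 ] turn [-0.001  0.001 -0.   ] dist 123.0
units [ 0.539  0.459 -0.412] turn [-0.001  0.001 -0.   ] dist 246.0
```

Emit:
move_arm:
  rows: "0 0 -0.1 0 0 0 1;0 0 -0.22 0 0 0 1;0.05 0.05 -0.34 0 0 0 1;0.15 0.13 -0.41 0 0 0 1;0.25 0.22 -0.412 0 0 0 1;0.35 0.31 -0.412 0 0 0 1;0.43 0.39 -0.412 0 0 0 1;0.5 0.44 -0.412 0 0 0 1;0.537 0.459 -0.412 0 0 0 1;0.537 0.459 -0.412 0 0 0 1;0.537 0.459 -0.412 0 0 0 1"

```text
clock: 20.25
eef_pos: [601.1, -166.3, 174.0]
tool_rot: [-3.137, 0.002, 1.611]
force: [-0.4, -0.1, -0.7]
width: 36.8
gripper_force: 60.3
```

```bash
python3 - <<'E'
from h import *
cam('top');sd=cam('side');s=read_state();print(s['eef_pos'],s['width'],s['force'],s['tool_rot']);go(*pf([602.3,-166.3]),155)
cv2.imwrite('pics/s2.png',cv2.cvtColor(cv2.resize(sd['img'][130:290,260:430],None,fx=3.5,fy=3.5),cv2.COLOR_RGB2BGR))
E
```

```text
[ 600.43976192 -168.52280208  174.26381045] 36.9480619905849 [-0.03291738  0.01931726  0.03241726] [-3.13715271  0.00323051  1.60704336]
units [0.007 0.007 0.064] turn [-0.003  0.002 -0.002] dist 19.0
```

View pics/s2.png

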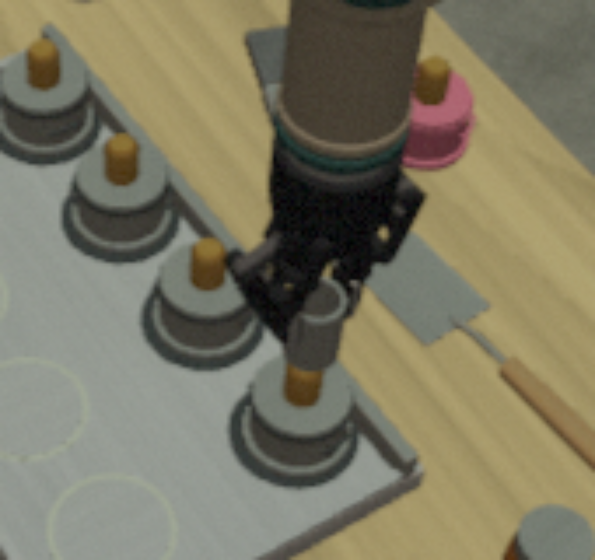

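The sleeve is upright in the jaws and sits just above the neck of the right-hand pot. Correcting by 2 mm and descending to the taper.

Emit:
move_arm:
  rows: "0.005 0.006 0.03 0 0 0 1;0.005 0.006 0.065 0 0 0 1;0.005 0.006 0.065 0 0 0 1;0.005 0.006 0.08 0 0 0 1;0.005 0.006 0.08 0 0 0 1"

```text
clock: 20.77
eef_pos: [603.0, -164.3, 148.9]
tool_rot: [-3.137, 0.001, 1.61]
force: [-0.6, -0.7, -0.8]
width: 36.8
gripper_force: 60.3
```

```bash
python3 - <<'E'
from h import *
for i in range(3): cam('top');s=read_state();print(s['eef_pos'],s['force'])
E
```

```text
[ 603.30357502 -164.28257334  149.4710611 ] [-0.09568627  0.1324041  -0.75647597]
[ 603.61062867 -164.23379329  149.85078531] [-0.73294886 -0.07053698 -0.00207131]
[ 603.83091393 -164.25226962  150.16122335] [-0.47864677 -0.40492781 -1.27769634]
```

Emit:
move_arm:
  rows: "-0.005 -0.004 0.01 0 0 0 1;-0.005 -0.004 0.02 0 0 0 1;-0.005 -0.004 0.03 0 0 0 1;-0.005 -0.004 0.035 0 0 0 1;-0.005 -0.004 0.035 0 0 0 1"

```text
clock: 21.33
eef_pos: [602.3, -165.5, 139.1]
tool_rot: [-3.138, 0.001, 1.611]
force: [0.4, -0.3, -0.2]
width: 36.6
gripper_force: 60.4
```

Inside with no contact force. Down to the lid.

Emit:
move_arm:
  rows: "0 0 0.01 0 0 0 1;0 0 0.02 0 0 0 1;0 0 0.03 0 0 0 1;0 0 0.04 0 0 0 1;0 0 0.05 0 0 0 1;0 0 0.06 0 0 0 1;0 0 0.06 0 0 0 1"

```text
clock: 21.92
eef_pos: [602.1, -165.6, 120.8]
tool_rot: [-3.137, 0.001, 1.611]
force: [-0.4, 0.1, -0.3]
width: 36.8
gripper_force: 60.3
```

Emit:
move_arm:
  rows: "0 0 0.004 0 0 0 1;0 0 0.008 0 0 0 1;0 0 0.01 0 0 0 1;0 0 0.01 0 0 0 1"

```text
clock: 22.25
eef_pos: [602.6, -165.8, 119.9]
tool_rot: [-3.139, 0.001, 1.61]
force: [-2.9, 1.6, 8.4]
width: 36.7
gripper_force: 61.2
```

Emit:
move_arm:
  rows: "0 0 -0.003 0 0 0 0.2;0 0 -0.003 0 0 0 -0.4;0 0 -0.003 0 0 0 -0.4;0 0 -0.003 0 0 0 -0.4;0 0 -0.08 0 0 0 -0.4;0 0 -0.18 0 0 0 -0.4;0 0 -0.25 0 0 0 -0.4;0 0 -0.25 0 0 0 -0.4"

```text
clock: 22.92
eef_pos: [605.6, -166.8, 198.2]
tool_rot: [3.137, 0.004, 1.61]
force: [0.4, -0.3, -0.5]
width: 59.7
gripper_force: 0.0
```

```bash
python3 - <<'E'
from h import *
for i in range(3): cam('side');s=read_state();print(s['eef_pos'])
necks()
go(*pf([549.4,-328.9]),140)
E
```

```text
[ 604.41003986 -166.23638294  196.05040435]
[ 603.18800892 -165.66095842  194.30374705]
[ 602.44998213 -165.30879246  193.23361677]
top [336.3 175.5] 45 [  74.8 -174.8]
top [288.3 179.4] 82 [ 73.2 -57.7]
top [241.2 182.8] 87 [72.8 57.3]
top [194.4 185.9] 99 [ 72.7 171.5]
side [271.9 147.8] 111 [ 74.8 171.2]
side [294.3 175. ] 113 [74.5 56.2]
side [319.3 205. ] 127 [ 74.9 -59.6]
units [-0.538 -0.196  0.176] turn [-0.004  0.    -0.   ] dist 180.0
```

Emit:
move_arm:
  rows: "-0.1 -0.05 0 0 0 0 -0.4;-0.2 -0.1 0 0 0 0 -0.4;-0.3 -0.15 0 0 0 0 -0.4;-0.4 -0.19 0.03 -0.002 0 0 -0.4;-0.5 -0.196 0.1 -0.002 0 0 -0.4;-0.538 -0.196 0.17 -0.002 0 0 -0.4;-0.538 -0.196 0.175 -0.002 0 0 -0.4;-0.538 -0.196 0.175 -0.002 0 0 -0.4;-0.538 -0.196 0.175 -0.002 0 0 -0.4"

```text
clock: 23.92
eef_pos: [550.6, -327.7, 141.1]
tool_rot: [-3.141, -0.0, 1.612]
force: [0.3, -0.6, 0.0]
width: 59.8
gripper_force: 0.0
```

```bash
python3 - <<'E'
from h import *
for i in range(2): cam('side');s=read_state();print(s['eef_pos'])
go(*pf([549.4,-328.9]),51)
E
```

```text
[ 551.20362173 -327.55726205  141.86735792]
[ 551.43501034 -327.65821718  142.28626801]
units [-0.004 -0.007  0.304] turn [0.001 0.001 0.001] dist 91.0
```

Emit:
move_arm:
  rows: "-0.004 -0.007 0.1 0 0 0 -0.4;-0.004 -0.007 0.22 0 0 0 -0.4;-0.004 -0.007 0.3 0 0 0 -0.4;-0.004 -0.007 0.302 0 0 0 -0.4;-0.004 -0.007 0.302 0 0 0 0;-0.004 -0.007 0.302 0 0 0 1;-0.004 -0.007 0.302 0 0 0 1;-0.004 -0.007 0.302 0 0 0 1;-0.004 -0.007 0.302 0 0 0 1;-0.004 -0.007 0.302 0 0 0 1"

```text
clock: 24.85
eef_pos: [549.6, -331.3, 53.0]
tool_rot: [3.139, 0.003, 1.611]
force: [0.5, 0.7, 6.2]
width: 36.6
gripper_force: 60.6
```

```bash
python3 - <<'E'
from h import *
for i in range(2): cam('top');s=read_state();print(s['eef_pos'],s['width'])
go(*pf([597.6,-50]),195)
E
```

```text
[ 549.5553482  -331.30605587   53.03425828] 36.97937386602021
[ 549.58173616 -331.32467245   53.05185047] 36.74271908306221
units [ 0.929  0.199 -0.475] turn [ 0.002  0.002 -0.   ] dist 319.0
```

Emit:
move_arm:
  rows: "0 0 -0.1 0 0 0 1;0 0 -0.22 0 0 0 1;0.05 0.03 -0.34 0 0 0 1;0.15 0.06 -0.44 0 0 0 1;0.26 0.1 -0.475 0 0 0 1;0.38 0.14 -0.475 0 0 0 1;0.5 0.18 -0.475 0 0 0 1;0.62 0.199 -0.475 0 0 0 1;0.74 0.199 -0.475 0 0 0 1;0.84 0.199 -0.475 0 0 0 1;0.9 0.199 -0.475 0 0 0 1;0.925 0.199 -0.475 0 0 0 1"

```text
clock: 25.95
eef_pos: [596.8, -46.0, 193.3]
tool_rot: [3.141, -0.001, 1.616]
force: [-0.5, -0.8, -0.7]
width: 36.5
gripper_force: 60.4
```

```bash
python3 - <<'E'
from h import *
for i in range(6): cam('top');s=read_state();
print(s['eef_pos'],s['tool_rot']);go(*pf([597.4,-51.6]),152)
E
```

```text
[596.81666119 -53.56674016 193.28655072] [3.14121520e+00 3.05708128e-03 1.60716756e+00]
units [0.007 0.002 0.138] turn [ 0.     0.002 -0.002] dist 41.0
```

Emit:
move_arm:
  rows: "0.005 0.002 0.05 0 0.001 0 1;0.005 0.002 0.1 0 0.001 0 1;0.005 0.002 0.11 0 0.001 0 1;0.005 0.002 0.11 0 0.001 0 1;0.005 0.002 0.11 0 0.001 0 1;0.005 0.002 0.11 0 0.001 0 1"

```text
clock: 26.75
eef_pos: [597.9, -50.2, 160.8]
tool_rot: [3.14, 0.0, 1.61]
force: [-0.1, -0.2, -0.7]
width: 36.7
gripper_force: 60.4
```

```bash
python3 - <<'E'
from h import *
for i in range(3): cam('top');s=read_state();
sd=cam('side');cv2.imwrite('pics/s3.png',cv2.cvtColor(cv2.resize(sd['img'][120:280,240:410],None,fx=3.5,fy=3.5),cv2.COLOR_RGB2BGR))
print(s['eef_pos'],s['tool_rot']);go(*pf([597.4,-51.6]),150)
E
```

```text
[597.8346198  -49.55573082 160.77467899] [3.14027964e+00 9.84357486e-05 1.61037773e+00]
units [-0.007 -0.001  0.035] turn [ 0.001  0.    -0.   ] dist 11.0
```

View pics/s3.png

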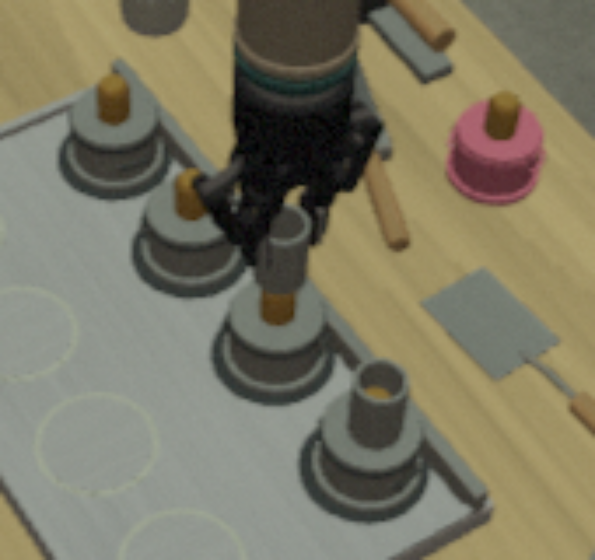

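The first sleeve is fully seated on the right-hand pot, and the second is over its neck. Descending.

Emit:
move_arm:
  rows: "-0.003 -0.001 0.02 0 0 0 1;-0.003 -0.001 0.035 0 0 0 1;-0.003 -0.001 0.045 0 0 0 1;-0.003 -0.001 0.045 0 0 0 1"

```text
clock: 27.28
eef_pos: [596.4, -50.1, 145.5]
tool_rot: [-3.14, -0.0, 1.611]
force: [-0.4, -0.4, -0.3]
width: 36.7
gripper_force: 60.4
```

Emit:
move_arm:
  rows: "0 0 0.01 0 0 0 1;0 0 0.02 0 0 0 1;0 0 0.025 0 0 0 1;0 0 0.025 0 0 0 1"

```text
clock: 27.62
eef_pos: [596.8, -50.2, 138.5]
tool_rot: [-3.141, -0.0, 1.611]
force: [-0.7, -0.5, -0.9]
width: 36.4
gripper_force: 60.4
```

Emit:
move_arm:
  rows: "0 0 0.01 0 0 0 1;0 0 0.02 0 0 0 1;0 0 0.03 0 0 0 1;0 0 0.04 0 0 0 1;0 0 0.05 0 0 0 1;0 0 0.058 0 0 0 1;0 0 0.058 0 0 0 1"

```text
clock: 28.2
eef_pos: [597.0, -50.2, 121.3]
tool_rot: [-3.141, -0.0, 1.611]
force: [0.5, 0.7, -0.3]
width: 36.5
gripper_force: 60.4
```

Emit:
move_arm:
  rows: "0 0 0.004 0 0 0 1;0 0 0.008 0 0 0 1;0 0 0.01 0 0 0 1;0 0 0.01 0 0 0 1"

```text
clock: 28.53
eef_pos: [597.2, -50.2, 120.9]
tool_rot: [3.141, -0.001, 1.61]
force: [-4.4, 1.0, 16.6]
width: 36.5
gripper_force: 62.1
```

Emit:
move_arm:
  rows: "0 0 -0.005 0 0 0 0.2;0 0 -0.005 0 0 0 -0.4;0 0 -0.005 0 0 0 -0.4;0 0 -0.005 0 0 0 -0.4;0 0 -0.08 0 0 0 -0.4;0 0 -0.18 0 0 0 -0.4;0 0 -0.25 0 0 0 -0.4;0 0 -0.25 0 0 0 -0.4;0 0 -0.25 0 0 0 -0.4"

```text
clock: 29.28
eef_pos: [597.8, -50.3, 194.5]
tool_rot: [3.139, 0.0, 1.611]
force: [-0.3, 0.6, 0.3]
width: 59.8
gripper_force: 0.0
```

```bash
python3 - <<'E'
from h import *
for i in range(2): cam('side')
necks()
go(*pf([554.6,-402.2]),140)
E
```

```text
top [337.3 175. ] 66 [  75.9 -177.2]
top [241.3 182.7] 87 [72.9 57.1]
top [194.4 185.9] 99 [ 72.7 171.5]
side [271.9 147.8] 111 [ 74.8 171.2]
side [349.5 177.8] 174 [189.8 -26.1]
side [293.5 175.8] 85 [71.4 55.1]
side [363.2 306.3] 89 [   2.3 -338.7]
units [-1.167 -0.185  0.174] turn [-0.002 -0.    -0.   ] dist 358.0
```

Emit:
move_arm:
  rows: "-0.1 -0.03 0 0 0 0 -0.4;-0.22 -0.06 0 0 0 0 -0.4;-0.34 -0.1 0 0 0 0 -0.4;-0.46 -0.14 0 0 0 0 -0.4;-0.58 -0.185 0 0 0 0 -0.4;-0.7 -0.185 0 0 0 0 -0.4;-0.82 -0.185 0 0 0 0 -0.4;-0.94 -0.185 0.03 0 0 0 -0.4;-1 -0.185 0.06 0 0 0 -0.4;-1 -0.185 0.08 0 0 0 -0.4"

```text
clock: 30.32
eef_pos: [550.8, -358.7, 167.7]
tool_rot: [-3.139, 0.004, 1.603]
force: [0.2, -0.2, 0.1]
width: 59.5
gripper_force: 0.0
```

Emit:
move_arm:
  rows: "-0.08 0 0.03 0 0 0 -0.4;-0.14 0 0.06 0 0 0 -0.4;-0.165 0 0.09 0 0 0 -0.4;-0.165 0 0.09 0 0 0 -0.4;-0.165 0 0.09 0 0 0 -0.4;-0.165 0 0.09 0 0 0 -0.4"

```text
clock: 30.82
eef_pos: [556.1, -399.6, 142.4]
tool_rot: [-3.141, -0.002, 1.612]
force: [-0.7, 1.1, -0.2]
width: 60.3
gripper_force: 0.0
```

```bash
python3 - <<'E'
from h import *
for i in range(3): cam('side');s=read_state();print(s['eef_pos'])
go(*pf([554.6,-402.2]),51)
E
```

```text
[ 556.33072125 -399.77774821  142.92788682]
[ 556.40868062 -400.0373214   143.17907893]
[ 556.40314803 -400.31674571  143.29412604]
units [-0.006 -0.007  0.308] turn [ 0.001 -0.     0.001] dist 92.0
```

Emit:
move_arm:
  rows: "-0.004 -0.007 0.1 0 0 0 -0.4;-0.004 -0.007 0.22 0 0 0 -0.4;-0.004 -0.007 0.304 0 0 0 -0.4;-0.004 -0.007 0.304 0 0 0 -0.4;-0.004 -0.007 0.304 0 0 0 0;-0.004 -0.007 0.304 0 0 0 1;-0.004 -0.007 0.304 0 0 0 1;-0.004 -0.007 0.304 0 0 0 1;-0.004 -0.007 0.304 0 0 0 1;-0.004 -0.007 0.304 0 0 0 1"

```text
clock: 31.8
eef_pos: [554.5, -403.7, 53.3]
tool_rot: [3.139, 0.002, 1.611]
force: [-0.9, 0.6, 6.1]
width: 36.9
gripper_force: 60.6
```

```bash
python3 - <<'E'
from h import *
for i in range(2): cam('top');s=read_state();print(s['eef_pos'],s['width'])
go(*pf([593,64]),195)
E
```

```text
[ 554.55465999 -403.6738242    53.31617068] 36.9254590826814
[ 554.57275951 -403.6660517    53.31700322] 36.77364199551144
units [ 1.552  0.191 -0.474] turn [ 0.002  0.001 -0.   ] dist 490.0
```

Emit:
move_arm:
  rows: "0 0 -0.1 0 0 0 1;0 0 -0.22 0 0 0 1;0 0 -0.34 0 0 0 1;0.05 0.02 -0.44 0 0 0 1;0.15 0.05 -0.475 0 0 0 1;0.27 0.08 -0.475 0 0 0 1;0.4 0.11 -0.475 0 0 0 1;0.53 0.14 -0.475 0 0 0 1;0.66 0.17 -0.475 0 0 0 1;0.79 0.191 -0.475 0 0 0 1;0.92 0.191 -0.475 0 0 0 1;1 0.191 -0.475 0 0 0 1"

```text
clock: 32.9
eef_pos: [598.9, -95.0, 193.9]
tool_rot: [-3.141, -0.003, 1.615]
force: [0.3, 1.1, -1.5]
width: 37.4
gripper_force: 60.4
```

Emit:
move_arm:
  rows: "0.12 0 0 0 0 0 1;0.24 0 0 0 0 0 1;0.36 0 0 0 0 0 1;0.46 0 0 0 0 0 1;0.52 0 0 0 0 0 1;0.55 0 0 0 0 0 1;0.55 0 0 0 0 0 1;0.55 0 0 0 0 0 1;0.55 0 0 0 0 0 1;0.55 0 0 0 0 0 1"

```text
clock: 33.73
eef_pos: [592.5, 61.4, 194.1]
tool_rot: [3.141, 0.001, 1.607]
force: [0.8, 0.2, -0.6]
width: 37.2
gripper_force: 60.4
```

```bash
python3 - <<'E'
from h import *
for i in range(4): cam('top');s=read_state();print(s['eef_pos'])
print(s['tool_rot']);go(*pf([593,64.7]),150)
E
```

```text
[592.40426452  61.70598191 194.05674029]
[592.38103189  62.08150323 194.01869799]
[592.36876574  62.46680091 193.99647582]
[592.34947841  62.85174383 193.95550889]
[-3.14158405e+00  2.10898762e-04  1.60890951e+00]
units [0.006 0.002 0.147] turn [-0.     0.    -0.001] dist 44.0
```

Emit:
move_arm:
  rows: "0.003 0.002 0.06 0 0 0 1;0.003 0.002 0.1 0 0 0 1;0.003 0.002 0.11 0 0 0 1;0.003 0.002 0.11 0 0 0 1;0.003 0.002 0.11 0 0 0 1;0.003 0.002 0.11 0 0 0 1"

```text
clock: 34.43
eef_pos: [593.3, 64.7, 161.4]
tool_rot: [3.141, -0.0, 1.61]
force: [0.3, 0.6, -1.1]
width: 37.1
gripper_force: 60.4
```

```bash
python3 - <<'E'
from h import *
for i in range(3): cam('top');s=read_state();print(s['eef_pos'])
go(*pf([593,64.7]),146)
E
```

```text
[593.31623537  64.78106993 161.57827583]
[593.28911804  64.86259795 161.59018818]
[593.2081724   64.87046701 161.56324433]
units [-0.001 -0.001  0.052] turn [ 0.001 -0.    -0.   ] dist 16.0
```

Emit:
move_arm:
  rows: "0 -0.001 0.02 0 0 0 1;0 -0.001 0.035 0 0 0 1;0 -0.001 0.05 0 0 0 1;0 -0.001 0.06 0 0 0 1;0 -0.001 0.07 0 0 0 1;0 -0.001 0.075 0 0 0 1;0 -0.001 0.075 0 0 0 1"

```text
clock: 35.17
eef_pos: [592.3, 64.8, 137.9]
tool_rot: [-3.141, 0.0, 1.611]
force: [-0.6, 0.4, -1.3]
width: 37.2
gripper_force: 60.4
```

Emit:
move_arm:
  rows: "0 0 0.01 0 0 0 1;0 0 0.02 0 0 0 1;0 0 0.03 0 0 0 1;0 0 0.04 0 0 0 1;0 0 0.05 0 0 0 1;0 0 0.058 0 0 0 1;0 0 0.058 0 0 0 1"

```text
clock: 35.75
eef_pos: [592.4, 64.9, 121.3]
tool_rot: [-3.141, -0.0, 1.61]
force: [-2.1, -0.3, 2.3]
width: 37.1
gripper_force: 60.7
```

Emit:
move_arm:
  rows: "0 0 0.004 0 0 0 1;0 0 0.008 0 0 0 1;0 0 0.01 0 0 0 1;0 0 0.01 0 0 0 1"

```text
clock: 36.08
eef_pos: [592.5, 64.9, 121.1]
tool_rot: [3.141, -0.002, 1.61]
force: [-7.4, -0.2, 24.2]
width: 37.2
gripper_force: 62.7
```

Seated. Release and go for sleeve D.

Emit:
move_arm:
  rows: "0 0 -0.008 0 0 0 0.2;0 0 -0.008 0 0 0 -0.4;0 0 -0.008 0 0 0 -0.4;0 0 -0.008 0 0 0 -0.4;0 0 -0.08 0 0 0 -0.4;0 0 -0.18 0 0 0 -0.4;0 0 -0.25 0 0 0 -0.4;0 0 -0.25 0 0 0 -0.4;0 0 -0.25 0 0 0 -0.4"

```text
clock: 36.83
eef_pos: [593.2, 64.9, 193.7]
tool_rot: [3.14, -0.0, 1.611]
force: [-0.4, 0.1, -0.5]
width: 60.3
gripper_force: 0.0
```

```bash
python3 - <<'E'
from h import *
cam('side')
t,sd=necks();save(t,'t4')
go(*pf([472.3,-406.4]),140)
E
```

```text
top [337.3 175. ] 65 [  75.8 -177.4]
top [288.5 178.7] 80 [ 75.  -58.3]
side [271.  149.3] 70 [ 69.8 167.4]
side [349.4 177.5] 181 [190.2 -25.1]
side [363.1 306.3] 90 [   2.  -338.6]
units [-1.554 -0.459  0.173] turn [-0.002  0.    -0.   ] dist 489.0
```

View pics/t4.png

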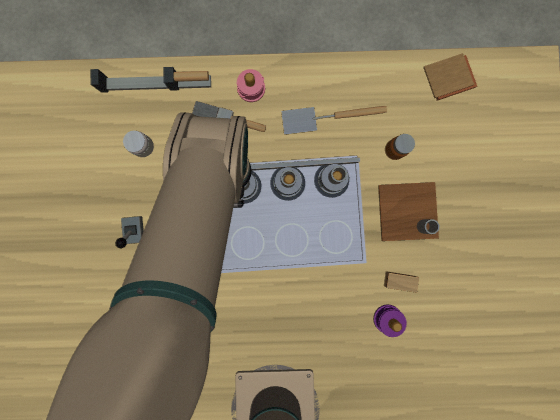

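The sleeves at (288,179) and (337,175) are on, and only sleeve D is left on the board, at (430,227).

Emit:
move_arm:
  rows: "-0.1 -0.03 0 0 0 0 -0.4;-0.22 -0.07 0 0 0 0 -0.4;-0.34 -0.11 0 0 0 0 -0.4;-0.46 -0.15 0 0 0 0 -0.4;-0.58 -0.19 0 0 0 0 -0.4;-0.7 -0.23 0 0 0 0 -0.4;-0.82 -0.27 0 0 0 0 -0.4;-0.94 -0.31 0 0 0 0 -0.4;-1 -0.34 0 0 0 0 -0.4"

```text
clock: 37.73
eef_pos: [500.0, -244.3, 192.0]
tool_rot: [-3.139, 0.002, 1.605]
force: [-0.5, -0.6, 0.2]
width: 59.6
gripper_force: 0.0
```

Emit:
move_arm:
  rows: "-0.12 -0.03 0.01 0 0 0 -0.4;-0.24 -0.06 0.05 0 0 0 -0.4;-0.36 -0.09 0.09 0 0 0 -0.4;-0.46 -0.12 0.13 0 0 0 -0.4;-0.53 -0.12 0.17 0 0 0 -0.4;-0.552 -0.12 0.17 0 0 0 -0.4;-0.552 -0.12 0.17 0 0 0 -0.4;-0.552 -0.12 0.17 0 0 0 -0.4;-0.552 -0.12 0.17 0 0 0 -0.4"

```text
clock: 38.48
eef_pos: [474.1, -403.6, 142.0]
tool_rot: [3.141, -0.002, 1.613]
force: [-0.5, 0.1, 0.2]
width: 59.6
gripper_force: 0.0
```

```bash
python3 - <<'E'
from h import *
for i in range(3): cam('side');s=read_state();print(s['eef_pos'])
go(*pf([472.3,-406.4]),51)
E
```

```text
[ 474.27464711 -403.66791576  142.33837858]
[ 474.24270211 -403.9182377   142.50719991]
[ 474.17249393 -404.21552146  142.57036054]
units [-0.007 -0.007  0.305] turn [ 0.001 -0.     0.001] dist 92.0
```

Emit:
move_arm:
  rows: "-0.004 -0.006 0.1 0 0 0 -0.4;-0.004 -0.006 0.22 0 0 0 -0.4;-0.004 -0.006 0.302 0 0 0 -0.4;-0.004 -0.006 0.302 0 0 0 -0.4;-0.004 -0.006 0.302 0 0 0 0;-0.004 -0.006 0.302 0 0 0 1;-0.004 -0.006 0.302 0 0 0 1;-0.004 -0.006 0.302 0 0 0 1;-0.004 -0.006 0.302 0 0 0 1;-0.004 -0.006 0.302 0 0 0 1"

```text
clock: 39.47
eef_pos: [472.4, -407.8, 53.1]
tool_rot: [3.139, 0.002, 1.611]
force: [-0.3, -0.1, 6.8]
width: 36.4
gripper_force: 60.5
```

```bash
python3 - <<'E'
from h import *
for i in range(2): cam('top');s=read_state();print(s['eef_pos'],s['width'])
necks()
p=w(75,171.4);print(p);go(*pf([588.2,p[1]-1.5]),195)
E
```

```text
[ 472.3796129  -407.85783982   53.15885936] 36.2241367136464
[ 472.34342581 -407.87311309   53.1688081 ] 36.52852301182503
top [337.3 175. ] 66 [  75.9 -177.2]
top [288.5 178.8] 78 [ 74.7 -58.2]
top [240.4 181.9] 74 [75.  59.1]
top [194.3 186. ] 95 [ 72.6 171.8]
side [349. 176.] 114 [192.4 -20.3]
[588.48583612 179.51209835]
units [ 1.935  0.465 -0.475] turn [ 0.001  0.001 -0.   ] dist 614.0
```

Emit:
move_arm:
  rows: "0 0 -0.1 0 0 0 1;0 0 -0.22 0 0 0 1;0 0 -0.34 0 0 0 1;0.05 0.02 -0.44 0 0 0 1;0.15 0.05 -0.475 0 0 0 1;0.27 0.08 -0.475 0 0 0 1;0.4 0.11 -0.475 0 0 0 1;0.53 0.14 -0.475 0 0 0 1;0.66 0.17 -0.475 0 0 0 1;0.79 0.2 -0.475 0 0 0 1;0.92 0.23 -0.475 0 0 0 1;1 0.26 -0.475 0 0 0 1"

```text
clock: 40.67
eef_pos: [537.3, -98.9, 194.2]
tool_rot: [-3.141, -0.003, 1.615]
force: [0.8, 0.5, -0.7]
width: 37.0
gripper_force: 60.3
```

Emit:
move_arm:
  rows: "0.12 0.03 0 0 0 0 1;0.24 0.06 0 0 0 0 1;0.36 0.09 0 0 0 0 1;0.48 0.12 0 0 0 0 1;0.6 0.15 0 0 0 0 1;0.72 0.18 0 0 0 0 1;0.82 0.205 0 0 0 0 1;0.9 0.205 0 0 0 0 1;0.933 0.205 0 0 0 0 1;0.933 0.205 0 0 0 0 1;0.933 0.205 0 0 0 0 1;0.933 0.205 0 0 0 0 1"

```text
clock: 41.67
eef_pos: [587.8, 174.8, 194.2]
tool_rot: [-3.142, 0.002, 1.607]
force: [0.1, -1.0, -0.1]
width: 36.6
gripper_force: 60.3
```

```bash
python3 - <<'E'
from h import *
for i in range(4): cam('top');s=read_state();print(s['eef_pos'])
print(s['tool_rot']);go(*pf([588.2,178.2]),162)
E
```

```text
[587.97398077 174.73405426 194.22438736]
[588.00083834 175.0389083  194.23936571]
[587.98631019 175.44492482 194.21138116]
[587.97642983 175.91678274 194.15562435]
[3.14150306e+00 4.85444693e-04 1.60781261e+00]
units [0.008 0.001 0.107] turn [ 0.     0.    -0.002] dist 32.0
```

Emit:
move_arm:
  rows: "0.004 0.001 0.06 0 0 0 1;0.004 0.001 0.1 0 0 0 1;0.004 0.001 0.107 0 0 0 1;0.004 0.001 0.107 0 0 0 1;0.004 0.001 0.107 0 0 0 1;0.004 0.001 0.107 0 0 0 1"

```text
clock: 42.37
eef_pos: [588.5, 179.0, 162.4]
tool_rot: [3.141, -0.0, 1.61]
force: [0.2, 0.7, 0.1]
width: 36.6
gripper_force: 60.3
```

```bash
python3 - <<'E'
from h import *
for i in range(3): cam('top');s=read_state();print(s['eef_pos'])
go(*pf([588.2,178.2]),146)
sd=cam('side');cv2.imwrite('pics/s5.png',cv2.cvtColor(cv2.resize(sd['img'][70:230,200:370],None,fx=3.5,fy=3.5),cv2.COLOR_RGB2BGR))
E
```

```text
[588.48188807 179.03287848 162.49976024]
[588.42822215 179.10638598 162.50366762]
[588.34742944 179.11399985 162.45401948]
units [-0.003 -0.001  0.055] turn [ 0.001 -0.    -0.   ] dist 16.0
```

View pics/s5.png

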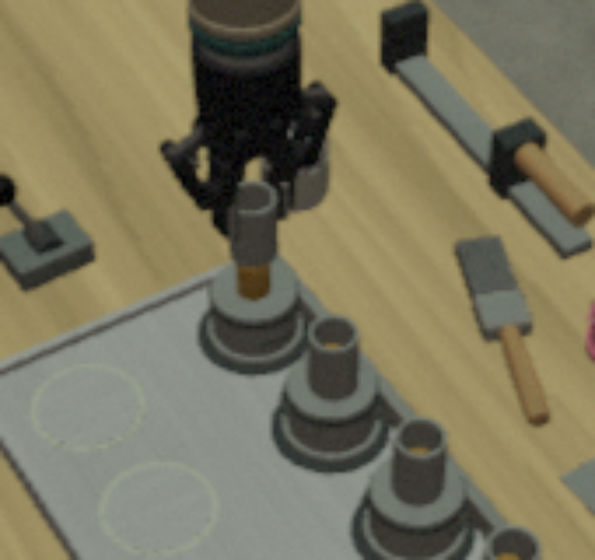

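The other three are seated, and the last sleeve is lined up over its neck. Descending.

Emit:
move_arm:
  rows: "-0.002 0 0.02 0 0 0 1;-0.002 0 0.035 0 0 0 1;-0.002 0 0.05 0 0 0 1;-0.002 0 0.06 0 0 0 1;-0.002 0 0.07 0 0 0 1;-0.002 0 0.078 0 0 0 1;-0.002 0 0.078 0 0 0 1"

```text
clock: 43.15
eef_pos: [587.6, 178.4, 137.7]
tool_rot: [-3.14, 0.0, 1.611]
force: [0.2, -0.0, -1.0]
width: 36.3
gripper_force: 60.3
```

Emit:
move_arm:
  rows: "0 0 0.01 0 0 0 1;0 0 0.02 0 0 0 1;0 0 0.03 0 0 0 1;0 0 0.04 0 0 0 1;0 0 0.05 0 0 0 1;0 0 0.058 0 0 0 1;0 0 0.058 0 0 0 1"

```text
clock: 43.73
eef_pos: [588.0, 178.5, 121.2]
tool_rot: [-3.141, -0.0, 1.611]
force: [-0.9, 0.0, 2.1]
width: 36.5
gripper_force: 60.4
```

Emit:
move_arm:
  rows: "0 0 0.004 0 0 0 1;0 0 0.008 0 0 0 1;0 0 0.01 0 0 0 1;0 0 0.01 0 0 0 1"

```text
clock: 44.07
eef_pos: [588.0, 178.5, 121.0]
tool_rot: [3.141, -0.001, 1.61]
force: [-6.4, -1.0, 22.2]
width: 36.4
gripper_force: 62.5
```

Emit:
move_arm:
  rows: "0 0 -0.008 0 0 0 0.2;0 0 -0.008 0 0 0 -0.4;0 0 -0.008 0 0 0 -0.4;0 0 -0.008 0 0 0 -0.4;0 0 -0.08 0 0 0 -0.4;0 0 -0.18 0 0 0 -0.4;0 0 -0.25 0 0 0 -0.4;0 -0.13 -0.25 0 0 0 0;0 -0.26 -0.25 0 0 0 1;0 -0.39 -0.25 0 0 0 1;0 -0.52 -0.25 0 0 0 1;0 -0.55 -0.25 0 0 0 1"

```text
clock: 45.07
eef_pos: [415.3, 171.0, 192.1]
tool_rot: [-3.132, 0.001, 1.612]
force: [-1.4, -0.5, 0.4]
width: 0.5
gripper_force: 0.0
```

```bash
python3 - <<'E'
from h import *
cam('side');t,sd=cam('top'),cam('side');save(t,'t6');save(sd,'s6')
s=read_state();print(s['eef_pos'],s['tool_rot'],s['qpos'])
for k,c in enumerate([(122,242),(132,230)]): print(at(t,c,(92,25)[k]).round(1))
for d,bx in ((t,(108,232,132,250)),(sd,(190,114,210,134))):
    x0,y0,x1,y1=bx;m=np.zeros((420,560),bool);m[y0:y1,x0:x1]=(hsv(d)[...,2]<40)[y0:y1,x0:x1]
    print([(c.round(1),a) for c,a in blobs(m,10,400)])
E
```

```text
[423.15996769 172.26631472 193.17356106] [ 3.14098766e+00 -3.60301809e-04  1.61144642e+00] [-0.70583937  0.46110493  0.360953    2.10140918 -0.27324441  0.62217493
 -0.11537572]
[454.5 360.6  92. ]
[482.3 361.1  25. ]
[(array([120.7, 242.5]), np.int32(83))]
[(array([200.6, 122.7]), np.int32(333))]
```

View pics/t6.png

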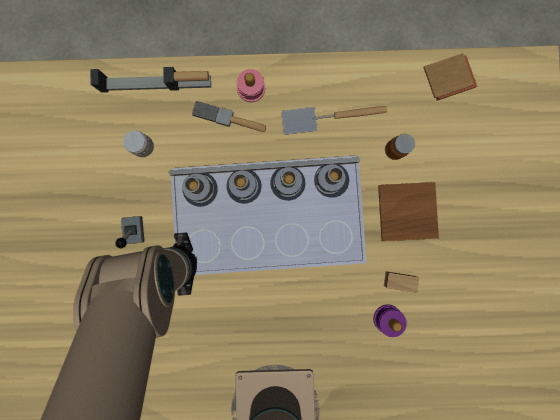

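View pics/s6.png

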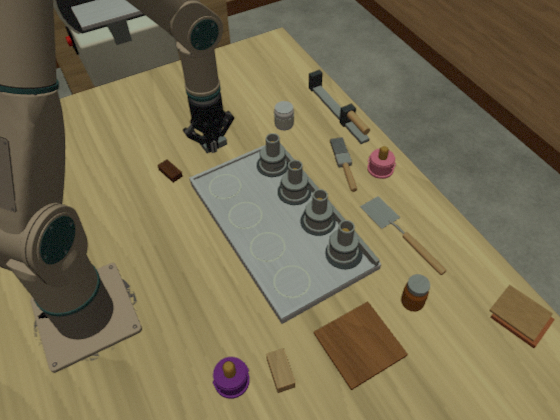

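All four pots are in a row at the rail with their sleeves on, and the bystanders haven't moved. The lever ball is at (121,242) in the top view, about (455,360). I'll approach it from the robot side with the jaws shut.

```bash
python3 - <<'E'
from h import *
go(*pf([398,360]),193,np.pi/2)
E
```

```text
units [ 0.629 -0.058  0.001] turn [ 0.    -0.     0.026] dist 189.0
```

Emit:
move_arm:
  rows: "0.1 -0.03 0 0 0 0.026 1;0.22 -0.058 0 0 0 0.026 1;0.34 -0.058 0 0 0 0.026 1;0.46 -0.058 0 0 0 0.026 1;0.56 -0.058 0 0 0 0.026 1;0.629 -0.058 0 0 0 0.026 1;0.629 -0.058 0 0 0 0.026 1;0.629 -0.058 0.1 0 0 0.026 1;0.629 -0.058 0.2 0 0 0.026 1;0.629 -0.058 0.3 0 0 0.026 1;0.629 -0.058 0.36 0 0 0.026 1;0.629 -0.058 0.36 0 0 0.026 1"

```text
clock: 46.22
eef_pos: [398.0, 357.9, 81.3]
tool_rot: [-3.138, 0.005, 1.568]
force: [-0.2, -1.0, 0.8]
width: 0.2
gripper_force: 0.0
```

```bash
python3 - <<'E'
from h import *
for i in range(3):cam('top')
s=read_state();print(s['eef_pos'],s['tool_rot'],s['force']);go(*pf([470,361]),86,np.pi/2)
E
```

```text
[399.92393775 359.83539728  85.62297806] [ 3.13995082e+00 -6.17984783e-04  1.56864055e+00] [ 0.19954273  0.36046177 -0.89007652]
units [ 0.004  0.234 -0.001] turn [ 0.001 -0.    -0.001] dist 70.0
```

Emit:
move_arm:
  rows: "0 0.03 0 0 0 0 1;0 0.06 0 0 0 0 1;0 0.09 0 0 0 0 1;0 0.12 0 0 0 0 1;0 0.15 0 0 0 0 1;0 0.18 0 0 0 0 1;0 0.21 0 0 0 0 1;0 0.24 0 0 0 0 1;0 0.27 0 0 0 0 1;0 0.29 0 0 0 0 1;0 0.29 0 0 0 0 1"

```text
clock: 47.28
eef_pos: [487.1, 359.0, 84.8]
tool_rot: [3.14, 0.0, 1.568]
force: [-0.3, -0.5, -1.2]
width: 0.4
gripper_force: 0.0
```

Emit:
move_arm:
  rows: "0 0.01 0 0 0 0 1;0 0.02 0 0 0 0 1;0 0.03 0 0 0 0 1;0 0.03 0 0 0 0 1"

```text
clock: 47.62
eef_pos: [494.6, 359.5, 85.0]
tool_rot: [3.141, 0.0, 1.57]
force: [0.3, 0.2, -1.1]
width: -0.1
gripper_force: 0.2
```

Emit:
move_arm:
  rows: "0 0.01 0 0 0 0 1;0 0.02 0 0 0 0 1;0 0.03 0 0 0 0 1;0 0.03 0 0 0 0 1"

```text
clock: 47.95
eef_pos: [496.4, 359.6, 84.5]
tool_rot: [-3.128, 0.002, 1.572]
force: [-14.3, -1.9, 8.4]
width: 0.1
gripper_force: 7.2
```

```bash
python3 - <<'E'
from h import *
sd=cam('side');s=read_state();print(s['eef_pos'],s['force'])
cv2.imwrite('pics/s7.png',cv2.cvtColor(cv2.resize(sd['img'][70:190,150:300],None,fx=4,fy=4),cv2.COLOR_RGB2BGR))
E
```

```text
[496.36412945 359.61825789  84.51135908] [-13.59172791  -1.27010301   9.70542082]
```

View pics/s7.png

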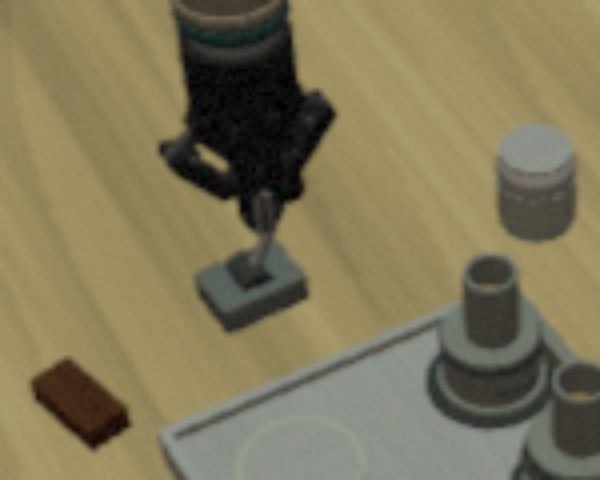

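The force of 14 N indicates the hard stop. Retreating and checking the ball.

Emit:
move_arm:
  rows: "0 -0.05 0 0 0 0 1;0 -0.15 0 0 0 0 1;0 -0.25 0 0 0 0 1;0 -0.3 -0.05 0 0 0 1;0 -0.3 -0.15 0 0 0 1;0 -0.3 -0.25 0 0 0 1;0 -0.3 -0.35 0 0 0 1;0.1 -0.3 -0.4 0 0 0 1;0.2 -0.3 -0.4 0 0 0 1;0.3 -0.3 -0.4 0 0 0 1;0.35 -0.3 -0.4 0 0 0 1;0.35 -0.3 -0.4 0 0 0 1"

```text
clock: 49.0
eef_pos: [412.3, 469.8, 205.2]
tool_rot: [3.141, -0.004, 1.575]
force: [0.2, 1.6, 0.5]
width: -0.2
gripper_force: 0.0
```

```bash
python3 - <<'E'
from h import *
cam('top');t=cam('top');sd=cam('side')
def dk(d,bx):
    x0,y0,x1,y1=bx;m=np.zeros((420,560),bool);m[y0:y1,x0:x1]=(hsv(d)[...,2]<40)[y0:y1,x0:x1]
    b=blobs(m,15,500);print([(c.round(1),a) for c,a in b]);return b
a=dk(t,(110,195,145,250));b=dk(sd,(185,95,235,155))
for x in a:
  for y in b: print(tri(t,x[0],sd,y[0]))
A1=cv2.resize(t['img'][150:270,90:240],None,fx=2.6,fy=2.6);B1=cv2.resize(sd['img'][90:210,170:320],None,fx=2.6,fy=2.6)
cv2.imwrite('pics/f.png',cv2.cvtColor(np.hstack([A1,B1]),cv2.COLOR_RGB2BGR))
print(read_state()['eef_pos'])
E
```

```text
[(array([119.1, 214.8]), np.int32(83)), (array([141.5, 223.5]), np.int32(15))]
[(array([221.1, 116. ]), np.int32(46))]
(array([521.81802256, 364.42953392,  96.66178157]), np.float64(1.9440919746816177))
(array([496.76998984, 285.58926089, 169.36840468]), np.float64(2.9747060399962733))
[413.80261179 463.43030995 204.97833025]
```

View pics/f.png

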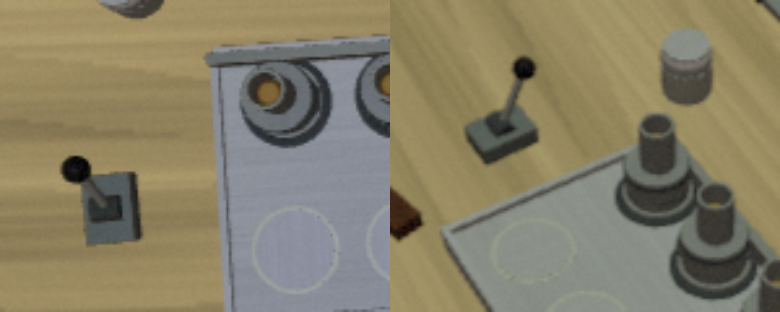

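The ball is now at x≈522 and the block centre (pivot) at x≈482. That is a lean of about +0.5 rad, so the lever is at its stop. The sleeves are still on and nothing is in contact with the robot. Handing in.

```bash
python3 -c "
from cell import *
print(finish_job())"
```

```text
the job is handed in; nothing more can be done
None
```

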